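Timber crib for the filling-head cylinder

TASK

Finish the crosswise timber crib on the blue base plate, so that it can carry a filling-head cylinder: lay the red-ended and the blue-ended slat flat across the two base slats, red pushed gently up against the yellow stop and blue along the ends of the base slats on the robot's side, then lay the yellow-ended slat flat on top, crosswise to those two, in the middle and with its end pushed up against the stop. The slats stand on edge in the black rack and have to be tipped over to lie flat; do not shift the base slats, push the stop with over 40 N or disturb the things around.

Things in the scene. Friction and masses are not known exactly. Their poses are not given: they have to be found in the camera images.
- crib: Blue steel base plate, fixed, 235 x 210 mm, top at z = 10 mm. Origin on the table under the crib's middle; x points to the yellow stop, whose face is at x = 85 mm. Base slats lie on it along x near y = +-57.5 mm, tops at z = 26 mm. Places (slat centres, mm): red along y at (62.5, 0, 34); blue along y at (-52.5, 0, 34); yellow along x at (5, 0, 50).
- stop: Yellow steel upright back stop, fixed on the plate, 180 mm wide along y, 8 mm thick, its top 54 mm above the table. Origin at the foot of the middle of its face, 10 mm above the table; axes as crib.
- base_left: Bare timber base slat at the plate's +y side, loose, lying flat, 160 mm along its x, 45 mm wide along its y, 16 mm thick along its z. Origin at its centre. Its far end lies against the stop.
- base_right: The same at the plate's -y side.
- rack: Black plastic rack, fixed, 150 (x) x 170 (y) mm, floor 8 mm thick. Origin on the table under its middle. Three slots along x at y = -62, 0, +62 mm, formed by ribs (8 mm thick, top at z = 24 mm) near both ends; the middle 88 mm of each slat is free for the fingers. Which slat stands in which slot varies.
- red_slat: Slat 160 mm long, 45 mm wide, 16 mm thick, about 90 g, timber with red ends (36 mm). Origin at its centre; x along its length, y through its thickness, z across its width. Starts standing on its long edge in a slot of the rack, x along the rack's x, z up.
- blue_slat: Slat 160 mm long, 45 mm wide, 16 mm thick, about 90 g, timber with blue ends (36 mm). Origin at its centre; x along its length, y through its thickness, z across its width. Starts standing on its long edge in a slot of the rack, x along the rack's x, z up.
- yellow_slat: Slat 160 mm long, 45 mm wide, 16 mm thick, about 90 g, timber with yellow ends (36 mm). Origin at its centre; x along its length, y through its thickness, z across its width. Starts standing on its long edge in a slot of the rack, x along the rack's x, z up.
- can_a: Black spray can with a red nozzle, 65 mm across, 192 mm tall, standing loose towards the back. Origin under its middle.
- can_b: Silver spray can, the same size, beside it.
- tin: Low brass-coloured tin, 60 mm across, 55 mm tall, standing loose between rack and base plate. Origin under its middle.
- wrench: Steel wrench, 160 mm long, lying loose between rack and base plate. Origin under its middle, x along it.
- cap: Red nozzle cap, 34 mm across, 26 mm tall, standing loose at the back. Origin under its middle.

How it is judged:
On the way:
1. Before the yellow slat is laid: red and blue lie flat and square across the base slats, red less than 3 mm from the stop, blue within 10 mm of its place at their near ends (x of red_slat in the frame of crib between 0.0595 and 0.068 m and y of red_slat in the frame of crib between -0.012 and 0.012 m and z of red_slat in the frame of crib between 0.03 and 0.038 m and angle between the y axis of each of red_slat, blue_slat and the z axis of crib, either way round below 0.06 rad and angle between the x axis of each of red_slat, blue_slat and the y axis of crib, either way round below 0.07 rad and linear speed of each of red_slat, blue_slat below 0.02 m/s and x of blue_slat in the frame of crib between -0.0625 and -0.0425 m and y of blue_slat in the frame of crib between -0.012 and 0.012 m and z of blue_slat in the frame of crib between 0.03 and 0.038 m and not (x of yellow_slat in the frame of crib between 0.002 and 0.01 m and y of yellow_slat in the frame of crib between -0.012 and 0.012 m and z of yellow_slat in the frame of crib between 0.046 and 0.054 m and angle between the y axis of yellow_slat and the z axis of crib, either way round below 0.06 rad and angle between the x axis of yellow_slat and the x axis of crib, either way round below 0.07 rad and linear speed of yellow_slat below 0.02 m/s)), for 0.2 s.
At the end, for the whole second after the job is handed in: Red, blue and yellow slats lie flat and at rest in their places, within 3 degrees of level, 4 degrees of square and 12 mm of the middle sideways: red and yellow less than 3 mm from the stop, blue within 10 mm of its place along the plate. Base slats within 8 mm of where they started (x of red_slat in the frame of crib between 0.0595 and 0.068 m and y of red_slat in the frame of crib between -0.012 and 0.012 m and z of red_slat in the frame of crib between 0.03 and 0.038 m and angle between the y axis of each of red_slat, blue_slat, yellow_slat and the z axis of crib, either way round below 0.06 rad and angle between the x axis of each of red_slat, blue_slat and the y axis of crib, either way round below 0.07 rad and linear speed of each of red_slat, blue_slat, yellow_slat below 0.02 m/s and x of blue_slat in the frame of crib between -0.0625 and -0.0425 m and y of blue_slat in the frame of crib between -0.012 and 0.012 m and z of blue_slat in the frame of crib between 0.03 and 0.038 m and x of yellow_slat in the frame of crib between 0.002 and 0.01 m and y of yellow_slat in the frame of crib between -0.012 and 0.012 m and z of yellow_slat in the frame of crib between 0.046 and 0.054 m and angle between the x axis of yellow_slat and the x axis of crib, either way round below 0.07 rad and distance of each of base_left, base_right from where it was at the start of the episode below 0.008 m); the robot touches nothing.
It fails at once if The stop is pushed harder than 40 N (contact force between stop and anything else above 40 N).
It fails at once if A bystander (a can, the tin, the wrench or the cap) is moved more than 20 mm (distance of any of can_a, can_b, tin, wrench, cap from where it was at the start of the episode above 0.02 m).
It also fails if it takes over 72 s, if anything falls off the work surface, if the arm or the gripper's body presses on something with over 40 N, if the wrist force passes 120 N, or if a joint passes its speed limit or range.

ROBOT

A 7-joint arm with a two-finger parallel gripper is mounted at the origin on the work surface. World frame = base frame: x ahead of the robot, y to its left, z up, the work surface at z = 0. Lengths are in m, angles in rad, forces in N, time in s.
With the tool pointing down it reaches from about 0.35 to 0.9 m from the base axis. Payload 8.1 kg.
Tool frame: the origin (TCP) lies at the very end of the fingers, on their centre line; the grasp point (between the pads) lies 19 mm behind it; z points along the fingers, y is the direction in which the jaws open and shut (so a half turn about z gives the same grasp; the last joint's range is limited). The gripper opens to 92 mm and grips with 3 to 60 N. Pads are 19 mm wide; open, the fingers measure 130 mm over their backs; the gripper's body (75 mm by 190 mm) begins 47 mm behind the grasp point.
Start: joints at [-1.433, 0.434, 0.025, 1.573, -0.012, 1.134, -0.075], TCP at [0.149, 0.607, 0.227] pointing down, gripper open.
Joint ranges: [-2.62, 2.62], [-0.44, 2.09], [-1.27, 1.32], [0.08, 2.57], [-1.32, 4.46], [0.12, 2], [-2.74, 2.74]. Speed limits (rad/s): [2.22, 2.22, 3.01, 3.01, 3.14, 3.14, 3.14].

INTERFACE

Orientations are given as a rotation vector (axis times angle).
In Python, from cell import observe, get_image, sign_off gives the robot as it stands.
- The arm moves only by the tool arm_command, never from a script. Its argument "deltas" is a list of rows, each an object with "xyz": the shift along the tool's x, y, z in cm, a list of three; "turn": the turn about the tool's z in degrees; "jaw": the closure in counts, from 0 (fully open) to 255 (shut). A call has 1 to 5 rows; each row is the pose to reach, as a shift and turn from the pose measured when the call began, along the tool's axes at that moment; what a row does not reach only later rows make up. A row lasts 1/12 s, in which the tool goes at most 41.7 mm and 7.16 degrees, less where a joint would pass 70% of its speed; a pose out of reach is approached as far as the arm can. A call with a gripper value outside its range is refused whole. The fingers move at their own pace and stop on an object; "force" is the grip in N (left out, the last holds). Time passes only in rows, so rows that repeat a pose let the fingers close. It gives the time, the measured TCP pose, the force and the opening at its end, in the units of the state.
- observe(): the state, without advancing time (a new reading comes with each control period).
- get_image(name): name is "side" or "top"; returns a dict with "frame" (420x560x3 uint8, red, green, blue), "depth" (420x560 float32, m along the optical axis (not along the pixel's ray), 0 where there is no reading), "camera_matrix" (3x3 intrinsics, pixels), "distortion" ([k1, k2, p1, p2, k3] as OpenCV has them; the pictures are not rectified), "cam_to_world" (4x4, takes a point from camera to world coordinates). Camera axes: x right, y up, looking along -z (the intrinsics and any distortion apply to the point x, -y, -z); pixel columns grow to the right and rows downward; lengths in m; the calibration is good to about 2 mm. A picture is of the moment at which its call begins.
- sign_off(): hands the job in, once; it reports no verdict.
The state is a dict: "clock": time; "joints": joint angles; "dq": joint speeds; "joint_efforts": joint torques, N m; "position": TCP position; "ee_rot": TCP orientation; "force": force on the tool from outside, world axes, zero at the start; "ft_torque": the same for the moment, N m; "width": opening from 0.0 (shut) to 1.0 (fully open).
Only numpy, scipy, OpenCV 4.12 (cv2) and the standard library are available. Lean on these libraries where they do the work, as an engineer would, in place of code of your own. Each camera call takes 0.05 s, during which the arm holds its last target.

## Working session

There is one attempt and no reset: what is moved stays moved. The work goes in short steps, Python scripts to look and compute and a tool call to move; the robot and the scene stay as the last step left them, time stands still between calls to the robot, and variables do not carry over. Pictures are saved under pics/ and viewed, and the job is handed in when it is done.

Besides the shell and the picture viewer there is one more tool, called after "Request:" as name([rows], argument=value, ...), one row to a line, values as JSON. arm_command: Moves the arm, as the interface text tells. Its arguments: {"type":"object","properties":{"deltas":{"type":"array","items":{"type":"object","properties":{"xyz":{"type":"array","items":{"type":"number"}},"turn":{"type":"number"},"jaw":{"type":"number"}}}},"force":{"type":"number"}},"required":["deltas"]}

```bash
ls; mkdir -p pics
python3 - <<'E'
from cell import observe,get_image
import cv2,numpy as np
print(observe())
for n in("side","top"):
    d=get_image(n); cv2.imwrite(f"pics/{n}0.png",d["frame"][:,:,::-1]); np.savez(f"{n}0.npz",**d)
    print(n,d["camera_matrix"],d["distortion"],d["cam_to_world"],(d["depth"]>0).mean())
E
```

```text
pics
{'clock': 0.0, 'joints': array([-1.43261047,  0.43521976,  0.02493437,  1.57409752, -0.01160744,
        1.13397131, -0.07510096]), 'dq': array([-8.76805021e-05,  1.13023476e-04,  9.82141817e-04, -5.24229631e-04,
        1.33883307e-04,  1.81659587e-03,  5.41019135e-04]), 'joint_efforts': array([-2.76433993e-04, -6.67846942e+01,  9.84952748e-01, -3.14472628e+01,
       -6.03950769e-02,  4.26411512e-02,  1.73459803e-04]), 'position': array([0.14895174, 0.60647166, 0.22594635]), 'ee_rot': array([-3.77364833e-01, -3.11877611e+00,  2.43418582e-03]), 'force': array([0.22964655, 0.31083203, 0.07983634]), 'ft_torque': array([ 0.01240831, -0.02970458,  0.00623079]), 'width': 1.0008098787464041}
side [[501.35265056   0.         283.60466136]
 [  0.         501.35265056 215.90301   ]
 [  0.           0.           1.        ]] [-0.10722837  0.          0.          0.          0.        ] [[ 0.85986343 -0.30672156  0.40811366  1.02643953]
 [ 0.51052027  0.51970562 -0.68503659 -0.71075445]
 [-0.00198347  0.79738821  0.60346343  0.66261842]
 [ 0.          0.          0.          1.        ]] 0.9960416666666667
top [[546.34482435   0.         284.96664933]
 [  0.         546.34482435 209.44420425]
 [  0.           0.           1.        ]] [-0.00599827  0.          0.          0.          0.        ] [[-0.00690497  0.98567426 -0.16851877  0.44758658]
 [-0.99995627 -0.00574319  0.00738052  0.02005226]
 [ 0.00630696  0.16856236  0.98567081  1.02459066]
 [ 0.          0.          0.          1.        ]] 0.9957397959183674
```

```bash
python3 -c "
import cv2,numpy as np
a=cv2.imread('pics/side0.png');b=cv2.imread('pics/top0.png');print(a.shape,b.shape)"
```

```text
(420, 560, 3) (420, 560, 3)
```

View pics/side0.png

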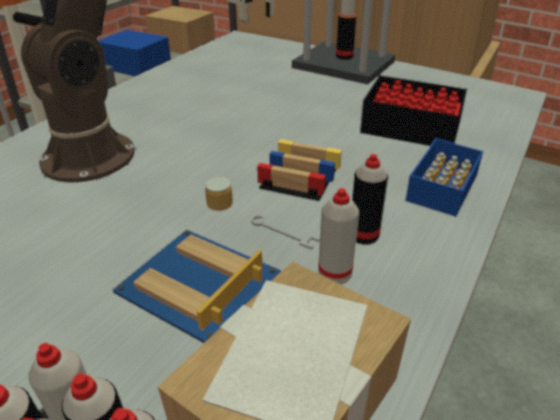

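View pics/top0.png

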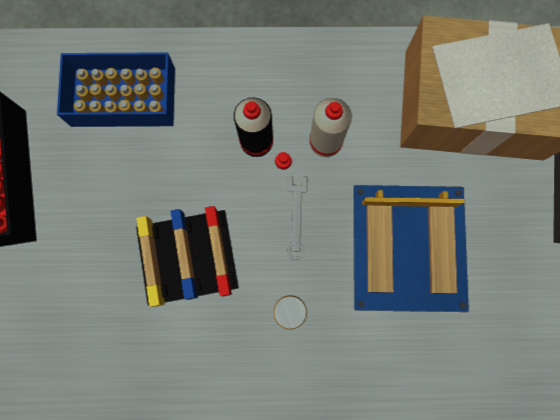

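The top view shows the rack at the left, with yellow at px (148,260), blue at (183,253) and red at (218,250). The tin is at (290,312) and the wrench at (296,220). The cans are at (254,127) and (330,127), and the cap is at (283,160). The plate centre is at (411,248), with the stop at its top edge (row 201), so crib x is roughly world +x.

```bash
cat > h.py <<'E'
import numpy as np,cv2
from cell import observe,get_image
from scipy.spatial.transform import Rotation as R
def load(n): return dict(np.load(n))
def rays(d,uv):
    p=cv2.undistortPoints(np.asarray(uv,float).reshape(-1,1,2),d["camera_matrix"],d["distortion"])[:,0]
    v=np.c_[p[:,0],-p[:,1],-np.ones(len(p))]@d["cam_to_world"][:3,:3].T
    return d["cam_to_world"][:3,3],v
def onplane(d,uv,z):
    o,v=rays(d,uv); return o+v*((z-o[2])/v[:,2])[:,None]
def cloud(d):
    h,w=d["depth"].shape; u,v=np.meshgrid(np.arange(w),np.arange(h))
    o,r=rays(d,np.c_[u.ravel(),v.ravel()]); return (o+r*d["depth"].ravel()[:,None]).reshape(h,w,3)
def rect(P):
    c,s,a=cv2.minAreaRect((P[:,:2]*1000).astype(np.float32))
    b=cv2.boxPoints((c,s,a)); e=[b[1]-b[0],b[2]-b[1]]; l=e[np.argmax([np.linalg.norm(x) for x in e])]
    return np.round(c,1),np.round(sorted(s),1),round(np.degrees(np.arctan2(l[1],l[0]))%180,2)
def hsv(d): return cv2.cvtColor(d["frame"],cv2.COLOR_RGB2HSV)
E
python3 - <<'E'
from h import *
for n in("top0.npz","side0.npz"):
    d=load(n);P=cloud(d);H=hsv(d)
    print(n)
    x,y,z=P[...,0],P[...,1],P[...,2]
    t=(abs(x-.38)<.25)&(y<.05)&(y>-.1)&(z<.05); print("table z med",np.median(z[t]))
    hh,s,v=H[...,0],H[...,1],H[...,2]
    cm={'red':((hh<6)|(hh>174))&(s>150)&(v>60),'blue':(hh>105)&(hh<125)&(s>130)&(v>50),'yel':(hh>18)&(hh<32)&(s>150)&(v>80)}
    for k,m in cm.items():
        m=m&(y>.05)&(y<.35)&(x>.25)&(x<.56)&(z>.02)&(z<.08)
        print(k,m.sum(),np.percentile(z[m],[5,50,90,99]).round(4))
        m2=m&(z>.047)
        nn,L,st,ce=cv2.connectedComponentsWithStats(m2.astype(np.uint8))
        for i in range(1,nn):
            if st[i,4]>20: print("  comp",st[i],rect(P[L==i]),P[L==i].mean(0).round(4))
    m=(z>.025)&(y<-.05)&(y>-.4)&(z<.065)&(x>.2)&(x<.62)
    m2=cm['yel']&m&(z>.045); print('stop top',m2.sum(),rect(P[m2]),np.median(z[m2]))
    pl=cm['blue']&(y<-.05)&(y>-.4)&(x>.2)&(x<.7)&(z<.02); print('plate',rect(P[pl]),np.median(z[pl]))
    w=(y<-.05)&(y>-.4)&(x>.2)&(x<.5)&(z>.019)&(z<.033)&(hh>8)&(hh<25)&(s>40)
    nn,L,st,ce=cv2.connectedComponentsWithStats(w.astype(np.uint8))
    for i in range(1,nn):
        if st[i,4]>200: print("base",st[i],rect(P[L==i]),np.median(z[L==i]))
E
```

```text
top0.npz
table z med -0.0007870309008940479
red 234 [0.0333 0.0526 0.0549 0.0567]
  comp [216 275  13  21 207] (array([479.5, 124.5]), array([18.1, 35.2]), np.float32(9.63)) [0.4797 0.1241 0.0528]
blue 221 [0.0246 0.0528 0.0553 0.0572]
  comp [181 278  13  21 195] (array([474.1, 186. ]), array([17.9, 35.1]), np.float32(11.1)) [0.4743 0.1853 0.0531]
yel 268 [0.0298 0.0523 0.0551 0.0569]
  comp [147 284  13  22 219] (array([462.8, 245.4]), array([18.8, 36.6]), np.float32(9.18)) [0.4628 0.2451 0.0527]
stop top 0 (array([0., 0.]), array([0., 0.]), np.float32(0.0)) nan
plate (array([ 549.1, -220.3]), array([209.6, 233.4]), np.float32(178.75)) 0.00922766182099366
base [368 273  25  19 459] (array([ 483.8, -159.3]), array([32.7, 45.6]), np.float32(89.56)) 0.0253147613327227
base [430 273  27  20 508] (array([ 482., -275.]), array([34.5, 46.4]), np.float32(89.41)) 0.025196945608677745
side0.npz
table z med 0.001807218614097994
red 193 [0.0241 0.0431 0.0561 0.058 ]
  comp [258 164  14   8  77] (array([479.4, 120.7]), array([17.7, 30.5]), np.float32(20.55)) [0.4804 0.1191 0.0537]
blue 128 [0.0314 0.0465 0.0546 0.0562]
  comp [271 152  12   8  61] (array([474.1, 183. ]), array([16.8, 28.9]), np.float32(12.17)) [0.4749 0.1816 0.0525]
yel 124 [0.0323 0.0465 0.055  0.0574]
  comp [279 141  12   7  62] (array([463.9, 243.6]), array([20.9, 32.2]), np.float32(4.81)) [0.4638 0.2404 0.0527]
stop top 0 (array([0., 0.]), array([0., 0.]), np.float32(0.0)) nan
plate (array([ 548.3, -228.2]), array([194.7, 226.6]), np.float32(178.6)) 0.011115303111855712
base [177 235  27  20 279] (array([ 482.9, -161.2]), array([33.9, 45.1]), np.float32(90.62)) 0.02753064671618244
base [134 269  31  24 380] (array([ 481., -277.]), array([38. , 46.5]), np.float32(90.05)) 0.02667848099463649
  return _methods._mean(a, axis=axis, dtype=dtype,
  ret = ret.dtype.type(ret / rcount)
```

Run:
```python
from h import *
for n in("top0.npz","side0.npz"):
    d=load(n);P=cloud(d);H=hsv(d)
    print(n)
    x,y,z=P[...,0],P[...,1],P[...,2]
    hh,s,v=H[...,0],H[...,1],H[...,2]
    m=(z>.046)&(z<.06)&(y>.05)&(y<.36)&(x>.4)&(x<.68)
    nn,L,st,ce=cv2.connectedComponentsWithStats(m.astype(np.uint8))
    for i in range(1,nn):
        if st[i,4]>60: print("comp",st[i],rect(P[L==i]),P[L==i].mean(0).round(4), np.median(hh[L==i]))
    m2=(z>.046)&(z<.06)&(y<-.05)&(y>-.4)&(x>.3)&(x<.72)
    nn,L,st,ce=cv2.connectedComponentsWithStats(m2.astype(np.uint8))
    for i in range(1,nn):
        if st[i,4]>60: print('stop top',st[i],rect(P[L==i]))
    w=(y<-.05)&(y>-.4)&(x>.2)&(x<.7)&(z>.019)&(z<.033)&(hh>8)&(hh<25)&(s>40)
    nn,L,st,ce=cv2.connectedComponentsWithStats(w.astype(np.uint8))
    for i in range(1,nn):
        if st[i,4]>200: print("base",st[i],rect(P[L==i]),np.median(z[L==i]))
    # tall
    for lo,hi,nm in((.045,.07,'tinlike'),(.15,.21,'can'),(.015,.035,'caplike')):
        q=(z>lo)&(z<hi)&(x>.2)&(x<.85)&(y>-.42)&(y<.3)
        nn,L,st,ce=cv2.connectedComponentsWithStats(q.astype(np.uint8))
        for i in range(1,nn):
            if st[i,4]>60: print(nm,st[i],rect(P[L==i]))
```

```text
top0.npz
comp [204 206  26  90 874] (array([541.6, 135.8]), array([ 18.2, 161.6]), np.float32(10.36)) [0.5402 0.1354 0.0524] 18.0
comp [170 209  24  90 871] (array([535.9, 197.8]), array([ 18.8, 161. ]), np.float32(10.44)) [0.536  0.1973 0.0525] 20.0
comp [137 216  24  91 911] (array([523.7, 256.7]), array([ 19.2, 160.9]), np.float32(10.39)) [0.5229 0.2561 0.0521] 20.0
stop top [365 197  99   7 484] (array([ 630.1, -221.2]), array([  9.3, 178.8]), np.float32(88.59))
base [ 362  200   52   92 2200] (array([ 547.8, -172.3]), array([ 95.3, 165.5]), np.float32(175.25)) 0.02518961361604244
base [ 415  204   45   89 2226] (array([ 545.5, -268.2]), array([ 81.2, 161.3]), np.float32(179.19)) 0.02523825635167032
tinlike [128  83  42  36 351] (array([819.1, 263.5]), array([61.6, 71.1]), np.float32(89.99))
tinlike [405  82 118  69 632] (array([ 747.2, -294.9]), array([ 93.5, 234.8]), np.float32(57.79))
tinlike [310 130  34  22 134] (array([737.7, -60.2]), array([26. , 63.1]), np.float32(72.39))
tinlike [238 133  35  18 126] (array([738.1,  64. ]), array([25.2, 63. ]), np.float32(101.93))
tinlik
[... 3747 characters left out ...]
 np.float32(15.53))
caplike [406 189  27  15 209] (array([818.1, 230.2]), array([ 8.2, 62.7]), np.float32(179.78))
caplike [205 193  28  14 201] (array([440.8,  -6.1]), array([30.8, 59.9]), np.float32(41.96))
caplike [357 226  25  15 183] (array([775.6,  49.9]), array([17.8, 53.6]), np.float32(43.82))
caplike [ 177  234   71   42 1365] (array([ 535.8, -161.9]), array([ 48.3, 143.3]), np.float32(178.59))
caplike [318 260  36  22 278] (array([762.1, -82.9]), array([34.4, 65.6]), np.float32(23.07))
caplike [ 134  268   88   61 1925] (array([ 555., -279.]), array([ 55.1, 188.5]), np.float32(175.22))
caplike [216 269  46  41 365] (array([ 633. , -213.2]), array([ 17.3, 115.9]), np.float32(79.97))
```

Run:
```python
from h import *
d=load("top0.npz");P=cloud(d);x,y,z=P[...,0],P[...,1],P[...,2]
q=(z>.03)&(x>.64)&(y<-.12)&(y>-.5)
for yy in(-.18,-.2,-.22,-.25,-.28,-.32,-.36,-.4):
    m=q&(abs(y-yy)<.008); 
    if m.any(): i=np.argmin(np.where(m,x,9)); print(yy,'min x',x.ravel()[i].round(3),'z there',z.ravel()[i].round(3),'zmax',z[m].max().round(3))
o=observe(); Rm=R.from_rotvec(o["ee_rot"]).as_matrix(); print(Rm.round(3)); print(np.degrees(np.arctan2(Rm[1,0],Rm[0,0])))
```

```text
-0.22 min x 0.742 z there 0.107 zmax 0.146
-0.25 min x 0.739 z there 0.063 zmax 0.15
-0.28 min x 0.64 z there 0.036 zmax 0.151
-0.32 min x 0.731 z there 0.095 zmax 0.15
-0.36 min x 0.727 z there 0.102 zmax 0.151
-0.4 min x 0.724 z there 0.034 zmax 0.151
[[-0.971  0.239 -0.   ]
 [ 0.239  0.971 -0.001]
 [-0.    -0.001 -1.   ]]
166.19823506643277
```

```bash
cat > g.py <<'E'
import sys
from h import *
O=np.array([540.5,-219.5]);PSI=np.radians(-1.15)
def crib(x,y): c,s=np.cos(PSI),np.sin(PSI); return O+np.array([c*x-s*y,s*x+c*y])
def g(x,y,z,ang=None):
    o=observe();Rm=R.from_rotvec(o["ee_rot"]).as_matrix();p=o["position"]*1000
    a=np.degrees(np.arctan2(Rm[1,0],Rm[0,0])); d=Rm.T@(np.array([x,y,z])-p)
    t=0 if ang is None else (a-ang+180)%360-180
    print("d cm",(d/10).round(2),"turn",round(t,1),"| clock",round(o["clock"],2),"p",p.round(1),"ang",round(a,2),"F",o["force"].round(1),"w",round(o["width"]*92,1),"j",o["joints"].round(2)[[0,6]])
    c,s=np.cos(PSI),np.sin(PSI);e=p[:2]-O;print("crib xy",(c*e[0]+s*e[1]).round(1),(-s*e[0]+c*e[1]).round(1))
if __name__=="__main__":
    a=sys.argv[1:]
    if a[0]=='c': x,y=crib(float(a[1]),float(a[2])); a=[x,y]+a[3:]
    g(*map(float,a))
E
python3 g.py 541 135 120 190.4
```

```text
d cm [-49.31 -36.42  10.66] turn -24.2 | clock 0.1 p [149.  606.5 226. ] ang 166.2 F [-0.5  0.3  0.5] w 91.8 j [-1.43 -0.08]
crib xy -408.0 818.0
```

Request:
arm_command([
  {"xyz": [-16,-12,0],"turn": -24,"jaw": 116},
  {"xyz": [-16,-12,0],"turn": -24,"jaw": 116},
  {"xyz": [-16,-12,0],"turn": -24,"jaw": 116},
  {"xyz": [-24,-18,2],"turn": -24,"jaw": 116},
  {"xyz": [-24,-18,2],"turn": -24,"jaw": 116},
])

```text
clock: 0.52
position: [0.2815, 0.4443, 0.2167]
ee_rot: [0.285, -3.128, 0.002]
force: [1.4, 1.3, 0.4]
width: 0.69
```

```bash
python3 g.py 541 135 120 190.4
```

```text
d cm [-19.94 -35.1    9.71] turn 0.0 | clock 0.52 p [281.5 444.3 216.7] ang -169.59 F [1.4 1.3 0.4] w 63.4 j [-1.09  0.64]
crib xy -272.3 658.5
```

Request:
arm_command([
  {"xyz": [-20,-35,8],"turn": 0,"jaw": 116},
  {"xyz": [-20,-35,8],"turn": 0,"jaw": 116},
  {"xyz": [-20,-35,8],"turn": 0,"jaw": 116},
  {"xyz": [-20,-35,8],"turn": 0,"jaw": 116},
  {"xyz": [-20,-35,8],"turn": 0,"jaw": 116},
])

```text
clock: 0.93
position: [0.4129, 0.2878, 0.1763]
ee_rot: [0.285, -3.128, 0.002]
force: [0.4, 0.6, 0.6]
width: 0.543
```

```bash
python3 g.py 541 135 120 190.4
```

```text
d cm [ -9.84 -17.34   5.64] turn 0.0 | clock 0.93 p [412.9 287.8 176.3] ang -169.58 F [0.4 0.6 0.6] w 49.9 j [-0.77  1.06]
crib xy -137.8 504.6
```

Request:
arm_command([
  {"xyz": [-9.84,-17.34,5.6],"jaw": 116},
  {"xyz": [-9.84,-17.34,5.6],"jaw": 116},
  {"xyz": [-9.84,-17.34,5.6],"jaw": 116},
  {"xyz": [-9.84,-17.34,5.6],"jaw": 116},
  {"xyz": [-9.84,-17.34,5.6],"jaw": 116},
])

```text
schema error: expected keys xyz, turn, jaw
```

```bash
python3 g.py 541 135 20 190.4
```

```text
d cm [ -9.85 -17.32  15.64] turn 0.0 | clock 0.93 p [412.9 287.8 176.3] ang -169.58 F [0.4 0.6 0.6] w 49.9 j [-0.77  1.06]
crib xy -137.8 504.6
```

Request:
arm_command([
  {"xyz": [-9.85,-17.3,5.6],"turn": 0,"jaw": 116},
  {"xyz": [-9.85,-17.3,5.6],"turn": 0,"jaw": 116},
  {"xyz": [-9.85,-17.3,5.6],"turn": 0,"jaw": 116},
  {"xyz": [-9.85,-17.3,5.6],"turn": 0,"jaw": 116},
  {"xyz": [-9.85,-17.3,5.6],"turn": 0,"jaw": 116},
])

```text
clock: 1.35
position: [0.5415, 0.1339, 0.1198]
ee_rot: [0.285, -3.128, 0.002]
force: [0.7, 1.7, -0.2]
width: 0.544
```

```bash
python3 g.py 541 135 20 190.4
```

```text
d cm [0.02 0.13 9.98] turn 0.0 | clock 1.35 p [541.5 133.9 119.8] ang -169.57 F [ 0.7  1.7 -0.2] w 50.0 j [-0.43  1.48]
crib xy -6.1 353.4
```

Request:
arm_command([
  {"xyz": [0,0.1,3.5],"turn": 0,"jaw": 116},
  {"xyz": [0,0.1,7],"turn": 0,"jaw": 116},
  {"xyz": [0,0.1,9],"turn": 0,"jaw": 116},
  {"xyz": [0,0.1,10],"turn": 0,"jaw": 116},
  {"xyz": [0,0.1,10],"turn": 0,"jaw": 116},
])

```text
clock: 1.77
position: [0.5396, 0.1343, 0.0176]
ee_rot: [0.285, -3.124, 0.004]
force: [-0.2, 0.1, -0.1]
width: 0.545
```

```bash
python3 g.py 541 135 20 190.4
python3 - <<'E'
from h import *
d=get_image("side"); cv2.imwrite("pics/s1.png",cv2.resize(d["frame"][90:290,130:430,::-1],None,fx=2.5,fy=2.5))
E
```

```text
d cm [-0.14  0.05 -0.24] turn 0.0 | clock 1.77 p [539.6 134.3  17.6] ang -169.57 F [-0.2  0.1 -0.1] w 50.1 j [-0.41  1.5 ]
crib xy -8.0 353.7
```

View pics/s1.png

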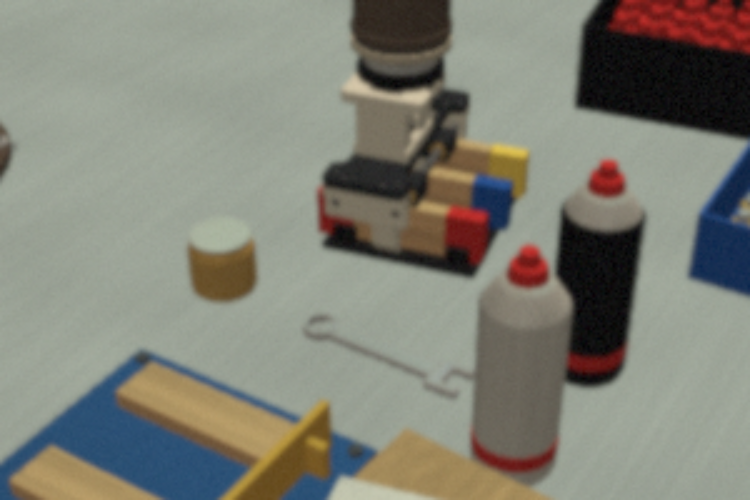

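The fingers straddle the red slat at crop px (380,200) and the neighbouring slats are clear, so I'll close.

Request:
arm_command([
  {"xyz": [0,0,-0.1],"turn": 0,"jaw": 255},
  {"xyz": [0,0,-0.1],"turn": 0,"jaw": 255},
  {"xyz": [0,0,-0.1],"turn": 0,"jaw": 255},
  {"xyz": [0,0,-0.1],"turn": 0,"jaw": 255},
  {"xyz": [0,0,-0.1],"turn": 0,"jaw": 255},
], force=20)

```text
clock: 2.23
position: [0.5412, 0.1349, 0.0211]
ee_rot: [0.286, -3.127, 0.002]
force: [0.5, 0.6, -0.2]
width: 0.23
```

```bash
python3 g.py 541 135 120 190.4
```

```text
d cm [ 0.03 -0.   -9.89] turn 0.0 | clock 2.23 p [541.2 134.9  21.1] ang -169.55 F [ 0.5  0.6 -0.2] w 21.2 j [-0.42  1.5 ]
crib xy -6.4 354.4
```

Request:
arm_command([
  {"xyz": [0,0,0],"turn": 0,"jaw": 255},
  {"xyz": [0,0,0],"turn": 0,"jaw": 255},
  {"xyz": [0,0,-1],"turn": 0,"jaw": 255},
  {"xyz": [0,0,-3],"turn": 0,"jaw": 255},
  {"xyz": [0,0,-6],"turn": 0,"jaw": 255},
])

```text
clock: 2.65
position: [0.5394, 0.1344, 0.0803]
ee_rot: [0.286, -3.123, 0.004]
force: [0.6, 0.0, -1.1]
width: 0.17
```

```bash
python3 g.py c 28 0 130 88.85
```

```text
d cm [  3.6  -35.4   -4.87] turn 101.6 | clock 2.65 p [539.4 134.4  80.3] ang -169.55 F [ 0.6  0.  -1.1] w 15.6 j [-0.43  1.49]
crib xy -8.2 353.8
```

Request:
arm_command([
  {"xyz": [0,-4,-4.5],"turn": 36,"jaw": 255},
  {"xyz": [1,-8,-5],"turn": 36,"jaw": 255},
  {"xyz": [1.5,-12,-5],"turn": 36,"jaw": 255},
  {"xyz": [2,-16,-5],"turn": 36,"jaw": 255},
  {"xyz": [2,-20,-5],"turn": 36,"jaw": 255},
])

```text
clock: 3.07
position: [0.5543, -0.0579, 0.1324]
ee_rot: [-0.697, -3.06, 0.005]
force: [0.6, 0.1, -1.8]
width: 0.172
```

```bash
python3 g.py c 28 0 120 88.85
```

```text
d cm [ -8.31 -13.99   1.27] turn 65.5 | clock 3.07 p [554.3 -57.9 132.4] ang 154.32 F [ 0.6  0.1 -1.8] w 15.8 j [-0.23  1.3 ]
crib xy 10.5 161.8
```

Request:
arm_command([
  {"xyz": [-8.3,-14,1],"turn": 36,"jaw": 255},
  {"xyz": [-8.3,-14,1],"turn": 36,"jaw": 255},
  {"xyz": [-8.3,-14,1],"turn": 36,"jaw": 255},
  {"xyz": [-8.3,-14,1],"turn": 36,"jaw": 255},
  {"xyz": [-8.3,-14,1],"turn": 36,"jaw": 255},
])

```text
clock: 3.48
position: [0.5667, -0.231, 0.124]
ee_rot: [1.62, 2.69, -0.014]
force: [-0.4, -2.3, -0.5]
width: 0.167
```

```bash
python3 g.py c 28 0 90 88.85
```

```text
d cm [0.9  0.7  3.39] turn 29.0 | clock 3.48 p [ 566.7 -231.   124. ] ang 117.89 F [-0.4 -2.3 -0.5] w 15.4 j [-0.05  1.07]
crib xy 26.4 -11.0
```

Request:
arm_command([
  {"xyz": [0.9,0.7,0],"turn": 29,"jaw": 255},
  {"xyz": [0.9,0.7,0],"turn": 29,"jaw": 255},
  {"xyz": [0.9,0.7,0],"turn": 29,"jaw": 255},
  {"xyz": [0.9,0.7,1.5],"turn": 29,"jaw": 255},
  {"xyz": [0.9,0.7,3],"turn": 29,"jaw": 255},
])

```text
clock: 3.9
position: [0.5694, -0.2197, 0.0948]
ee_rot: [2.247, 2.188, -0.011]
force: [-0.1, 0.8, -2.1]
width: 0.172
```

```bash
python3 g.py c 28 0 41 88.85;python3 - <<'E'
from h import *
for n in("top","side"):
    d=get_image(n); cv2.imwrite(f"pics/{n}2.png",d["frame"][:,:,::-1]); P=cloud(d);H=hsv(d);x,y,z=P[...,0],P[...,1],P[...,2]
    hh,s,v=H[...,0],H[...,1],H[...,2]
    m=((hh<6)|(hh>174))&(s>150)&(v>60)&(y<-.1)&(y>-.4)&(x>.45)&(x<.68)&(z>.05)
    nn,L,st,ce=cv2.connectedComponentsWithStats(m.astype(np.uint8))
    for i in range(1,nn):
        if st[i,4]>30: q=P[L==i]; print(n,st[i],"z",np.percentile(q[:,2],[2,50,98]).round(4), rect(q[q[:,2]>q[:,2].max()-.008]),q[:,1].min().round(4),q[:,1].max().round(4))
E
```

```text
d cm [ 0.01 -0.09  5.38] turn -0.4 | clock 3.9 p [ 569.4 -219.7   94.8] ang 88.48 F [-0.1  0.8 -2.1] w 15.9 j [-0.14  0.65]
crib xy 28.9 0.4
top [374 222  25  14 311] z [0.0949 0.1255 0.1287] (array([ 570.8, -156.9]), array([17.2, 36.1]), np.float32(88.8)) -0.1759 -0.1388
side [165 249  23  34 561] z [0.0843 0.112  0.127 ] (array([ 565.8, -283.8]), array([19.8, 35.7]), np.float32(92.07)) -0.3016 -0.265
```

View pics/side2.png

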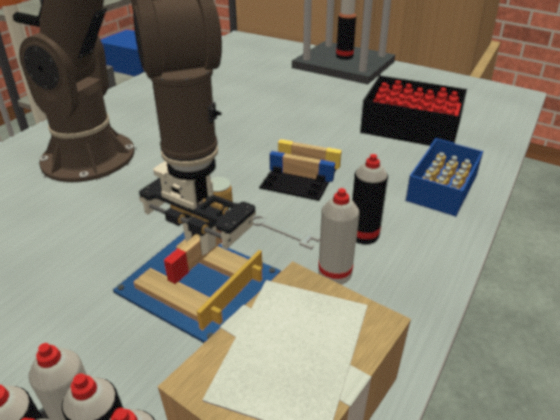

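Request:
arm_command([
  {"xyz": [0,-0.1,2],"turn": -0.4,"jaw": 255},
  {"xyz": [0,-0.1,4],"turn": -0.4,"jaw": 255},
  {"xyz": [0,-0.1,5],"turn": -0.4,"jaw": 255},
  {"xyz": [0,-0.1,5.2],"turn": -0.4,"jaw": 255},
  {"xyz": [0,-0.1,5.3],"turn": -0.4,"jaw": 255},
])

```text
clock: 4.42
position: [0.566, -0.2192, 0.0399]
ee_rot: [2.234, 2.209, -0.015]
force: [0.1, -0.0, 0.7]
width: 0.171
```

```bash
python3 g.py c 28 0 38.5 88.85
```

```text
d cm [-0.08  0.25  0.14] turn 0.5 | clock 4.42 p [ 566.  -219.2   39.9] ang 89.35 F [ 0.1 -0.   0.7] w 15.8 j [-0.1   0.71]
crib xy 25.5 0.8
```

Request:
arm_command([
  {"xyz": [-0.05,0.2,0.05],"turn": 0,"jaw": 255},
  {"xyz": [-0.05,0.2,0.1],"turn": 0,"jaw": 255},
  {"xyz": [-0.05,0.2,0.1],"turn": 0,"jaw": 255},
])

```text
clock: 4.67
position: [0.5688, -0.2201, 0.0398]
ee_rot: [2.233, 2.208, -0.014]
force: [-0.1, -1.1, 0.2]
width: 0.176
```

```bash
python3 g.py c 28 0 38.5 88.85
```

```text
d cm [ 0.   -0.03  0.13] turn 0.5 | clock 4.67 p [ 568.8 -220.1   39.8] ang 89.36 F [-0.1 -1.1  0.2] w 16.2 j [-0.1   0.71]
crib xy 28.3 -0.0
```

Request:
arm_command([
  {"xyz": [0,0,0.1],"turn": 0.5,"jaw": 255},
  {"xyz": [0,0,0.15],"turn": 0.5,"jaw": 255},
  {"xyz": [0,0,0.15],"turn": 0.5,"jaw": 255},
])

```text
clock: 4.92
position: [0.5691, -0.2203, 0.0394]
ee_rot: [2.242, 2.197, -0.013]
force: [-2.9, 2.4, 8.0]
width: 0.174
```

```bash
python3 g.py c 28 0 38.5 88.85
```

```text
d cm [ 0.02 -0.06  0.09] turn -0.0 | clock 4.92 p [ 569.1 -220.3   39.4] ang 88.84 F [-2.9  2.4  8. ] w 16.0 j [-0.1  0.7]
crib xy 28.6 -0.2
```

Request:
arm_command([
  {"xyz": [0,0,-0.05],"turn": 0,"jaw": 200},
  {"xyz": [0,0,-0.05],"turn": 0,"jaw": 180},
  {"xyz": [0,0,-0.05],"turn": 0,"jaw": 145},
  {"xyz": [0,0,-0.05],"turn": 0,"jaw": 145},
  {"xyz": [0,0,-0.8],"turn": 0,"jaw": 145},
])

```text
clock: 5.33
position: [0.5682, -0.2198, 0.0463]
ee_rot: [2.244, 2.199, -0.015]
force: [1.2, -0.2, 0.2]
width: 0.418
```

```bash
python3 g.py c 28 0 65 88.85
```

```text
d cm [-0.04  0.01 -1.87] turn -0.0 | clock 5.33 p [ 568.2 -219.8   46.3] ang 88.84 F [ 1.2 -0.2  0.2] w 38.5 j [-0.11  0.69]
crib xy 27.7 0.3
```

Request:
arm_command([
  {"xyz": [0,0,-1],"turn": 0,"jaw": 145},
  {"xyz": [0,0,-1.9],"turn": 0,"jaw": 145},
  {"xyz": [0,0.3,-1.9],"turn": 0,"jaw": 145},
  {"xyz": [0,0.8,-1.9],"turn": 0,"jaw": 145},
  {"xyz": [0,1.2,-1.9],"turn": 0,"jaw": 145},
])

```text
clock: 5.75
position: [0.5812, -0.2197, 0.0655]
ee_rot: [2.243, 2.199, -0.014]
force: [0.2, 0.3, 1.2]
width: 0.431
```

Request:
arm_command([
  {"xyz": [0,0.5,0],"turn": 0,"jaw": 145},
  {"xyz": [0,1.0,0],"turn": 0,"jaw": 145},
  {"xyz": [0,1.4,0],"turn": 0,"jaw": 145},
  {"xyz": [0,1.8,0],"turn": 0,"jaw": 145},
  {"xyz": [0,1.8,-0.5],"turn": 0,"jaw": 145},
])

```text
clock: 6.17
position: [0.5995, -0.2196, 0.0695]
ee_rot: [-2.243, -2.2, 0.015]
force: [0.4, 1.0, 0.4]
width: 0.432
```

```bash
python3 g.py c 28 0 65 88.85;python3 - <<'E'
from h import *
for n in("side",):
    d=get_image(n); cv2.imwrite(f"pics/{n}3.png",cv2.resize(d["frame"][140:340,80:330,::-1],None,fx=3,fy=3))
E
```

```text
d cm [-0.11 -3.1   0.47] turn 0.0 | clock 6.17 p [ 599.5 -219.6   69.5] ang 88.9 F [0.4 1.  0.4] w 39.7 j [-0.12  0.65]
crib xy 59.0 1.1
```

View pics/side3.png

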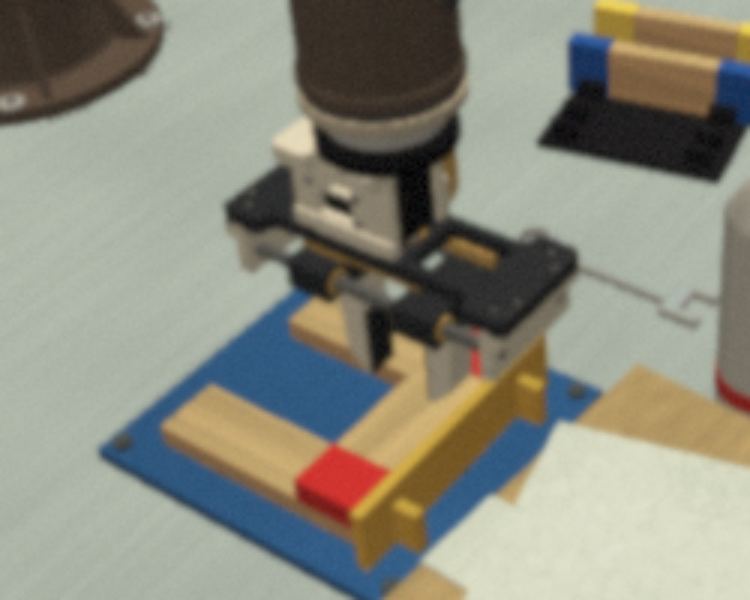

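The red slat lies flat in front of the stop (near end at crop px (340,480)). I'll back off and measure.

Request:
arm_command([
  {"xyz": [0,0,-4],"turn": 0,"jaw": 145},
  {"xyz": [0,-4,-4],"turn": -36,"jaw": 145},
  {"xyz": [0,-8,-4],"turn": -36,"jaw": 100},
  {"xyz": [0,-11,-4],"turn": -36,"jaw": 50},
  {"xyz": [0,-13,-4],"turn": -36,"jaw": 0},
])

```text
clock: 6.63
position: [0.4663, -0.2174, 0.112]
ee_rot: [-1.622, -2.688, 0.014]
force: [0.3, -0.6, -0.0]
width: 0.603
```

```bash
cat > look.py <<'E'
from h import *
from g import O,PSI
import sys
tag=sys.argv[1]
c,s_=np.cos(PSI),np.sin(PSI)
def tocrib(P):
    e=P[...,:2]*1000-O; return np.stack([c*e[...,0]+s_*e[...,1],-s_*e[...,0]+c*e[...,1],P[...,2]*1000],-1)
for n in("top","side"):
    d=get_image(n); cv2.imwrite(f"pics/{n}{tag}.png",cv2.resize(d["frame"][140:340,80:330,::-1] if n=="side" else d["frame"][150:340,310:510,::-1],None,fx=3,fy=3))
    C=tocrib(cloud(d));H=hsv(d);x,y,z=C[...,0],C[...,1],C[...,2]
    hh,s,v=H[...,0],H[...,1],H[...,2]
    reg=(abs(y)<125)&(x>-110)&(x<105)
    cm={'red':((hh<6)|(hh>174))&(s>150)&(v>60),'blue':(hh>105)&(hh<125)&(s>130)&(v>50)&(z>30),'yel':(hh>18)&(hh<32)&(s>150)&(v>80)&(abs(x-89)>7)}
    for k,m in cm.items():
        m=m&reg&(z>26)&(z<100)
        nn,L,st,ce=cv2.connectedComponentsWithStats(m.astype(np.uint8))
        for i in range(1,nn):
            if st[i,4]>60:
                q=C[L==i]; zm=np.median(q[:,2]); q=q[abs(q[:,2]-zm)<6]
                r=rect(q/1000); print(n,k,"n",len(q),"z",zm.round(1),"rect(crib)",*r,"x",q[:,0].min().round(1),q[:,0].max().round(1),"y",q[:,1].min().round(1),q[:,1].max().round(1))
    m=reg&(z>47)&(z<60)&(abs(x-89)<10)
    if m.sum()>60:
        print(n,"stop",rect(C[m]/1000))
    w=reg&(z>19)&(z<31)&(x<78)&(hh>8)&(hh<25)&(s>40)
    nn,L,st,ce=cv2.connectedComponentsWithStats(w.astype(np.uint8))
    for i in range(1,nn):
        if st[i,4]>150: q=C[L==i]; print(n,"base",len(q),"x",np.percentile(q[:,0],[.5,99.5]).round(1),"y",np.percentile(q[:,1],[1,99]).round(1))
E
python3 look.py 4; python3 g.py c -10 0 33 178.85
```

```text
top red n 517 z 42.1 rect(crib) [58.3 62.7] [36.6 47.3] 1.07 x 34.7 82.0 y 44.0 80.8
top red n 483 z 42.3 rect(crib) [ 58.2 -63.6] [35.9 47.1] 179.03 x 34.7 81.6 y -81.6 -45.3
top stop (array([90. ,  0.1]), array([  9.5, 178.9]), np.float32(90.03))
top base 1510 x [-74.3  71.3] y [37.1 81.5]
top base 316 x [-6.3 35.4] y [-79.  -47.4]
side red n 244 z 44.7 rect(crib) [55.1 60.2] [32.5 42.6] 176.71 x 34.1 76.4 y 43.9 76.9
side red n 378 z 43.6 rect(crib) [ 55.  -64.8] [36.  40.9] 177.63 x 34.2 75.3 y -83.2 -46.7
side stop (array([88.5, -1.2]), array([ 11.2, 181.2]), np.float32(90.12))
side base 846 x [-75.3  21.3] y [35.3 79.7]
side base 1133 x [-76.   71.5] y [-81.1 -36.3]
d cm [-3.12  5.71  7.88] turn -61.2 | clock 6.73 p [ 466.  -217.6  112.2] ang 117.6 F [ 0.1 -0.2 -0.6] w 63.1 j [-0.06  1.1 ]
crib xy -74.6 0.4
```

View pics/top4.png

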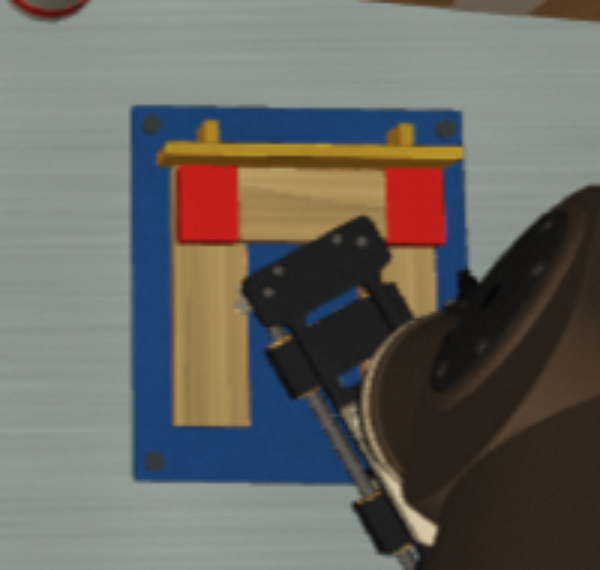

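Request:
arm_command([
  {"xyz": [-3.6,6.8,0],"turn": -36,"jaw": 0},
  {"xyz": [-3.6,6.8,0],"turn": -36,"jaw": 0},
  {"xyz": [-3.6,6.8,0],"turn": -36,"jaw": 0},
  {"xyz": [-3.6,6.8,0],"turn": -36,"jaw": 0},
  {"xyz": [-3.6,6.8,0],"turn": -36,"jaw": 0},
])

```text
clock: 7.15
position: [0.544, -0.2181, 0.1116]
ee_rot: [-0.716, -3.054, 0.011]
force: [0.3, 0.1, 0.4]
width: 0.994
```

```bash
python3 g.py c 8 0 60 178.85
```

```text
d cm [-0.49  0.1   5.16] turn -25.2 | clock 7.15 p [ 544.  -218.1  111.6] ang 153.61 F [0.3 0.1 0.4] w 91.5 j [0.05 1.59]
crib xy 3.5 1.5
```

Request:
arm_command([
  {"xyz": [-0.5,0.1,0],"turn": -25.2,"jaw": 0},
  {"xyz": [-0.5,0.1,0],"turn": -25.2,"jaw": 0},
  {"xyz": [-0.5,0.1,1],"turn": -25.2,"jaw": 0},
  {"xyz": [-0.5,0.1,3],"turn": -25.2,"jaw": 0},
  {"xyz": [-0.5,0.1,5],"turn": -25.2,"jaw": 0},
])

```text
clock: 7.57
position: [0.5501, -0.2202, 0.0619]
ee_rot: [-0.028, -3.138, 0.01]
force: [-0.8, 1.5, -0.5]
width: 1.002
```

```bash
python3 g.py c 10 0 33 178.85
```

```text
d cm [-0.05  0.07  2.89] turn 0.1 | clock 7.57 p [ 550.1 -220.2   61.9] ang 178.97 F [-0.8  1.5 -0.5] w 92.2 j [0.15 1.97]
crib xy 9.6 -0.5
```

Request:
arm_command([
  {"xyz": [0,0.05,1.5],"turn": 0,"jaw": 0},
  {"xyz": [0,0.05,2.5],"turn": 0,"jaw": 0},
  {"xyz": [0,0.05,2.8],"turn": 0,"jaw": 0},
  {"xyz": [-0.3,0.05,2.8],"turn": 0,"jaw": 0},
  {"xyz": [-0.6,0.05,2.8],"turn": 0,"jaw": 0},
])

```text
clock: 7.98
position: [0.5567, -0.2202, 0.0345]
ee_rot: [-0.029, -3.138, 0.011]
force: [1.0, 1.5, 0.2]
width: 1.001
```

Request:
arm_command([
  {"xyz": [-0.2,0,0],"turn": 0,"jaw": 0},
  {"xyz": [-0.4,0,0],"turn": 0,"jaw": 0},
  {"xyz": [-0.6,0,0],"turn": 0,"jaw": 0},
])

```text
clock: 8.23
position: [0.5636, -0.2204, 0.0352]
ee_rot: [-0.029, -3.14, 0.011]
force: [0.9, -0.2, -0.1]
width: 0.995
```

```bash
python3 g.py c 28 0 33 178.85; python3 look.py 5
```

```text
d cm [-0.49  0.05  0.22] turn 0.1 | clock 8.23 p [ 563.6 -220.4   35.2] ang 178.94 F [ 0.9 -0.2 -0.1] w 91.6 j [0.15 1.97]
crib xy 23.1 -0.5
top stop (array([89.9, 35. ]), array([  9. , 110.1]), np.float32(89.67))
top base 1037 x [-74.3  70.5] y [36.9 81.5]
top base 448 x [-74.8  -0. ] y [-53.8 -34. ]
side red n 252 z 44.7 rect(crib) [55.2 61. ] [33.3 42.9] 1.61 x 33.9 76.7 y 43.9 77.7
side red n 380 z 43.6 rect(crib) [ 54.3 -64.7] [37.  41.3] 2.86 x 34.1 75.4 y -83.2 -46.1
side stop (array([88.6, -1. ]), array([ 10.4, 180.6]), np.float32(90.43))
side base 226 x [-19.1  22. ] y [35.  72.8]
side base 1042 x [-75.9  71.9] y [-81.2 -36.5]
```

View pics/side5.png

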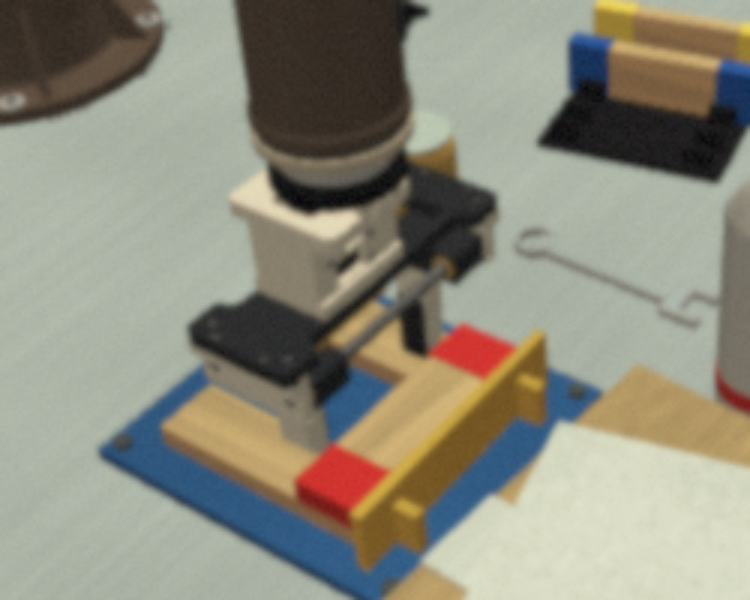

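The two open fingers stand at crop px (305,425) and (415,330), just behind the red slat, and the gap to the stop is still visible. I'll push on gently.

Request:
arm_command([
  {"xyz": [-0.15,0,0.1],"turn": 0,"jaw": 0},
  {"xyz": [-0.3,0,0.1],"turn": 0,"jaw": 0},
  {"xyz": [-0.4,0,0.1],"turn": 0,"jaw": 0},
  {"xyz": [-0.4,0,0.1],"turn": 0,"jaw": 0},
])

```text
clock: 8.67
position: [0.5675, -0.2204, 0.0339]
ee_rot: [-0.029, -3.139, 0.011]
force: [0.4, -0.0, 0.3]
width: 1.002
```

Request:
arm_command([
  {"xyz": [-0.1,0,0],"turn": 0,"jaw": 0},
  {"xyz": [-0.1,0,0],"turn": 0,"jaw": 0},
])

```text
clock: 8.83
position: [0.5685, -0.2204, 0.0338]
ee_rot: [-0.029, -3.139, 0.011]
force: [-0.4, 0.2, -0.1]
width: 0.999
```

```bash
python3 g.py c 29 0 33 178.85; python3 look.py 6
```

```text
d cm [-0.1   0.03  0.08] turn 0.1 | clock 8.83 p [ 568.5 -220.4   33.8] ang 178.94 F [-0.4  0.2 -0.1] w 91.9 j [0.15 1.97]
crib xy 28.0 -0.3
top stop (array([87.6, 38.6]), array([ 12.4, 102.6]), np.float32(89.66))
top base 1088 x [-74.3  71.2] y [37.3 81.7]
top base 447 x [-74.7   5.4] y [-52.8 -33.8]
side red n 227 z 44.6 rect(crib) [57.4 60.6] [34.3 38.4] 177.34 x 37.6 76.8 y 43.5 77.3
side red n 354 z 43.6 rect(crib) [ 56.2 -64.4] [36.4 37.5] 0.34 x 37.3 74.9 y -82.7 -46.3
side stop (array([88.5, -1.7]), array([ 10.5, 181. ]), np.float32(90.42))
side base 199 x [-14.1  25. ] y [34.5 70.7]
side base 1077 x [-75.9  69.3] y [-81.3 -36.7]
```

Request:
arm_command([
  {"xyz": [-0.1,0,0],"turn": 0,"jaw": 0},
  {"xyz": [-0.1,0,0],"turn": 0,"jaw": 0},
])

```text
clock: 9.1
position: [0.5696, -0.2204, 0.0338]
ee_rot: [-0.029, -3.139, 0.011]
force: [-0.3, -0.3, -0.2]
width: 0.997
```

Request:
arm_command([
  {"xyz": [-0.07,0,0],"turn": 0,"jaw": 0},
  {"xyz": [-0.07,0,0],"turn": 0,"jaw": 0},
])

```text
clock: 9.27
position: [0.5699, -0.2204, 0.0337]
ee_rot: [-0.029, -3.139, 0.011]
force: [-2.0, 0.1, 1.5]
width: 0.998
```

Request:
arm_command([
  {"xyz": [-0.08,0,0],"turn": 0,"jaw": 0},
  {"xyz": [-0.08,0,0],"turn": 0,"jaw": 0},
])

```text
clock: 9.43
position: [0.5701, -0.2204, 0.0336]
ee_rot: [-0.03, -3.137, 0.01]
force: [-4.2, 0.6, 2.4]
width: 1.0
```

```bash
python3 look.py 7
```

```text
top stop (array([89.5, 39.7]), array([  9.2, 100.6]), np.float32(89.04))
top base 1110 x [-74.3  69.5] y [37.2 81.7]
top base 433 x [-74.7   7.3] y [-52.3 -34.1]
side red n 220 z 44.7 rect(crib) [58.2 60.9] [33.9 36.1] 174.18 x 39.3 76.9 y 44.1 78.0
side red n 340 z 43.6 rect(crib) [ 56.9 -64.6] [36.3 36.6] 0.22 x 38.6 75.2 y -82.7 -46.4
side stop (array([88.6, -1.3]), array([ 11.7, 182.1]), np.float32(90.12))
side base 199 x [-12.3  26.6] y [34.8 71. ]
side base 1092 x [-75.9  72. ] y [-81.2 -36.7]
```

View pics/side7.png

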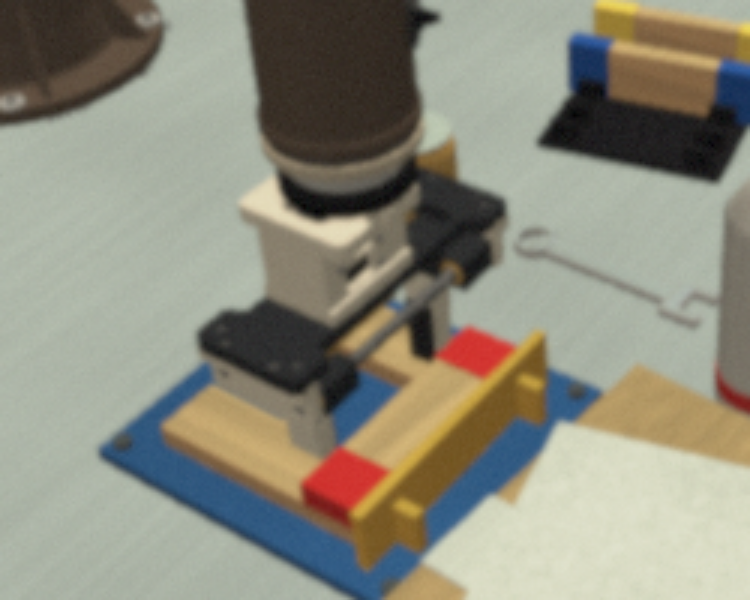

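Red now touches the stop (ends at crop px (345,480) and (478,350), reaction about 4 N, square). Next is the blue slat.

Request:
arm_command([
  {"xyz": [0.8,0,0],"turn": 0,"jaw": 0},
  {"xyz": [1.5,0,-0.5],"turn": 0,"jaw": 0},
  {"xyz": [1.5,0,-4],"turn": 0,"jaw": 50},
  {"xyz": [1.5,0,-8],"turn": 0,"jaw": 116},
  {"xyz": [1.5,0,-10],"turn": 0,"jaw": 116},
])

```text
clock: 9.95
position: [0.5567, -0.2203, 0.138]
ee_rot: [0.03, 3.141, -0.012]
force: [1.3, -0.1, 1.0]
width: 0.828
```

```bash
python3 look.py 8; python3 g.py 535.7 196.8 130 190.4
```

```text
top red n 282 z 42.3 rect(crib) [62.5 70.1] [21. 46.] 179.91 x 39.4 85.5 y 59.6 80.6
top stop (array([90., 24.]), array([  9.2, 132.4]), np.float32(89.95))
top base 1332 x [-74.3  68.3] y [37.2 81.6]
top base 1115 x [-74.6   3.8] y [-79.  -34.1]
side red n 219 z 44.7 rect(crib) [59.1 60.7] [32.1 36.3] 179.51 x 41.0 77.3 y 44.7 76.8
side red n 334 z 43.6 rect(crib) [ 57.5 -64.2] [35.8 36.1] 90.11 x 39.6 75.5 y -82.3 -46.1
side stop (array([88.3, -1.7]), array([ 10.7, 180.7]), np.float32(90.1))
side base 885 x [-75.   26.2] y [34.9 79.6]
side base 1187 x [-75.9  71.4] y [-81.4 -36.2]
d cm [ 3.03 41.69  0.48] turn -11.5 | clock 10.05 p [ 558.  -220.6  138.5] ang 178.91 F [-0.   0.3  0.8] w 68.5 j [0.13 1.95]
crib xy 17.5 -0.7
```

Red is at x=62.5, y≈0, so it is in place. Moving to blue.

Request:
arm_command([
  {"xyz": [3,41.7,0.5],"turn": -11.5,"jaw": 116},
  {"xyz": [3,41.7,0.5],"turn": -11.5,"jaw": 116},
  {"xyz": [3,41.7,0.5],"turn": -11.5,"jaw": 116},
  {"xyz": [3,41.7,0.5],"turn": -11.5,"jaw": 116},
  {"xyz": [3,41.7,0.5],"turn": -11.5,"jaw": 116},
])

```text
clock: 10.47
position: [0.5449, -0.0097, 0.1316]
ee_rot: [-0.284, 3.125, -0.014]
force: [1.0, 0.4, 1.4]
width: 0.545
```

```bash
python3 g.py 535.7 196.8 100 190.4
```

```text
d cm [-2.81 20.51  2.98] turn -0.0 | clock 10.47 p [544.9  -9.7 131.6] ang -169.61 F [1.  0.4 1.4] w 50.2 j [-0.19  1.73]
crib xy 0.2 209.8
```

Request:
arm_command([
  {"xyz": [-2.8,20.5,2.5],"turn": 0,"jaw": 116},
  {"xyz": [-2.8,20.5,2.5],"turn": 0,"jaw": 116},
  {"xyz": [-2.8,20.5,2.5],"turn": 0,"jaw": 116},
  {"xyz": [-2.8,20.5,2.5],"turn": 0,"jaw": 116},
  {"xyz": [-2.8,20.5,2.5],"turn": 0,"jaw": 116},
])

```text
clock: 10.88
position: [0.5348, 0.1968, 0.1046]
ee_rot: [-0.284, 3.124, -0.014]
force: [0.5, -0.5, -0.0]
width: 0.547
```

```bash
python3 g.py 535.7 196.8 21 190.4
```

```text
d cm [-0.06  0.06  8.36] turn -0.0 | clock 10.88 p [534.8 196.8 104.6] ang -169.61 F [ 0.5 -0.5 -0. ] w 50.3 j [-0.53  1.35]
crib xy -14.0 416.1
```

Request:
arm_command([
  {"xyz": [-0.1,0,3],"turn": 0,"jaw": 116},
  {"xyz": [-0.1,0,6],"turn": 0,"jaw": 116},
  {"xyz": [-0.1,0,7.8],"turn": 0,"jaw": 116},
  {"xyz": [-0.1,0,8.3],"turn": 0,"jaw": 255},
  {"xyz": [-0.1,0,8.3],"turn": 0,"jaw": 255},
])

```text
clock: 11.3
position: [0.535, 0.1956, 0.0202]
ee_rot: [-0.284, 3.127, -0.015]
force: [0.5, 0.9, 0.1]
width: 0.447
```

Request:
arm_command([
  {"xyz": [0,0,0],"turn": 0,"jaw": 255},
  {"xyz": [0,0,0],"turn": 0,"jaw": 255},
  {"xyz": [0,0,0],"turn": 0,"jaw": 255},
  {"xyz": [0,0,0],"turn": 0,"jaw": 255},
  {"xyz": [0,0,0],"turn": 0,"jaw": 255},
])

```text
clock: 11.72
position: [0.5357, 0.1964, 0.0214]
ee_rot: [-0.285, 3.125, -0.013]
force: [-1.5, 1.9, 6.7]
width: 0.17
```

```bash
python3 g.py 535.7 196.8 21 190.4
```

```text
d cm [-0.01  0.04  0.04] turn 0.0 | clock 11.72 p [535.7 196.4  21.4] ang -169.6 F [-1.5  1.9  6.7] w 15.7 j [-0.51  1.36]
crib xy -13.2 415.7
```

Request:
arm_command([
  {"xyz": [0,0,-1],"turn": 0,"jaw": 255},
  {"xyz": [0,0,-4],"turn": 0,"jaw": 255},
  {"xyz": [0,0,-8],"turn": 0,"jaw": 255},
  {"xyz": [0,-3,-11],"turn": 7,"jaw": 255},
  {"xyz": [0,-7,-11],"turn": 14,"jaw": 255},
])

```text
clock: 12.13
position: [0.5508, 0.1329, 0.1386]
ee_rot: [0.096, 3.127, -0.003]
force: [2.6, 0.7, -0.6]
width: 0.175
```

```bash
python3 g.py c -22 0 120 88.85
```

```text
d cm [  1.09 -35.33   1.89] turn 87.6 | clock 12.13 p [550.8 132.9 138.6] ang 176.5 F [ 2.6  0.7 -0.6] w 16.1 j [-0.47  1.26]
crib xy 3.2 352.6
```

Request:
arm_command([
  {"xyz": [1,-35,0],"turn": 36,"jaw": 255},
  {"xyz": [1,-35,0],"turn": 36,"jaw": 255},
  {"xyz": [1,-35,0],"turn": 36,"jaw": 255},
  {"xyz": [1,-35,0],"turn": 36,"jaw": 255},
  {"xyz": [1,-35,0],"turn": 36,"jaw": 255},
])

```text
clock: 12.55
position: [0.5301, -0.0812, 0.1373]
ee_rot: [1.063, 2.941, 0.005]
force: [0.7, -0.1, -1.1]
width: 0.177
```

```bash
python3 g.py c -22 0 120 88.85
```

```text
d cm [ -7.9  -11.35   1.73] turn 51.4 | clock 12.55 p [530.1 -81.2 137.3] ang 140.24 F [ 0.7 -0.1 -1.1] w 16.2 j [-0.23  1.12]
crib xy -13.2 138.1
```

Request:
arm_command([
  {"xyz": [-7.9,-11.35,1.5],"turn": 36,"jaw": 255},
  {"xyz": [-7.9,-11.35,1.5],"turn": 36,"jaw": 255},
  {"xyz": [-7.9,-11.35,1.5],"turn": 36,"jaw": 255},
  {"xyz": [-7.9,-11.35,1.5],"turn": 36,"jaw": 255},
  {"xyz": [-7.9,-11.35,1.5],"turn": 36,"jaw": 255},
])

```text
clock: 12.97
position: [0.5167, -0.2252, 0.1233]
ee_rot: [1.925, 2.464, 0.008]
force: [0.3, 0.3, -0.4]
width: 0.174
```

```bash
python3 g.py c -22 0 100 88.85
```

```text
d cm [0.57 0.3  2.33] turn 15.1 | clock 12.97 p [ 516.7 -225.2  123.3] ang 103.99 F [ 0.3  0.3 -0.4] w 16.0 j [-0.08  0.88]
crib xy -23.7 -6.2
```

Request:
arm_command([
  {"xyz": [0.57,0.3,1],"turn": 15.1,"jaw": 255},
  {"xyz": [0.57,0.3,2],"turn": 15.1,"jaw": 255},
  {"xyz": [0.57,0.3,2.5],"turn": 15.1,"jaw": 255},
  {"xyz": [0.57,0.3,4],"turn": 15.1,"jaw": 255},
  {"xyz": [0.57,0.3,5],"turn": 15.1,"jaw": 255},
])

```text
clock: 13.38
position: [0.5188, -0.2188, 0.0729]
ee_rot: [2.23, 2.195, 0.012]
force: [-0.8, 0.1, -0.4]
width: 0.173
```

```bash
python3 g.py c -22 0 40.5 88.85;python3 - <<'E'
from h import *
from g import O,PSI
for n in("top","side"):
    d=get_image(n); P=cloud(d);H=hsv(d);x,y,z=P[...,0],P[...,1],P[...,2]
    hh,s,v=H[...,0],H[...,1],H[...,2]
    m=(hh>105)&(hh<125)&(s>130)&(v>50)&(y<-.1)&(y>-.4)&(x>.4)&(x<.68)&(z>.05)
    nn,L,st,ce=cv2.connectedComponentsWithStats(m.astype(np.uint8))
    for i in range(1,nn):
        if st[i,4]>30: q=P[L==i]; print(n,st[i],"z",np.percentile(q[:,2],[2,50,98]).round(4), rect(q[q[:,2]>q[:,2].max()-.008]),q[:,1].min().round(4),q[:,1].max().round(4))
E
```

```text
d cm [-0.02 -0.08  3.24] turn 0.2 | clock 13.38 p [ 518.8 -218.8   72.9] ang 89.09 F [-0.8  0.1 -0.4] w 15.9 j [-0.1  0.7]
crib xy -21.7 0.3
top [373 254  24  12 260] z [0.0782 0.1046 0.1083] (array([ 519.2, -156.5]), array([17.2, 35.2]), np.float32(89.61)) -0.1802 -0.1384
side [144 249  25  31 491] z [0.0631 0.0905 0.1062] (array([ 517.8, -284.3]), array([15.7, 35.4]), np.float32(92.58)) -0.3021 -0.2659
```

Request:
arm_command([
  {"xyz": [0,-0.05,1.5],"turn": 0,"jaw": 255},
  {"xyz": [0,-0.05,2.6],"turn": 0,"jaw": 255},
  {"xyz": [0,-0.05,3.1],"turn": 0,"jaw": 255},
  {"xyz": [0,-0.05,3.25],"turn": 0,"jaw": 255},
  {"xyz": [0,-0.05,3.3],"turn": 0,"jaw": 255},
])

```text
clock: 13.9
position: [0.5175, -0.2185, 0.0394]
ee_rot: [2.233, 2.196, 0.01]
force: [-2.3, 1.3, 3.4]
width: 0.173
```

Request:
arm_command([
  {"xyz": [0,0,0.05],"turn": 0,"jaw": 255},
  {"xyz": [0,0,0.1],"turn": 0,"jaw": 255},
  {"xyz": [0,0,0.1],"turn": 0,"jaw": 255},
])

```text
clock: 14.15
position: [0.5176, -0.2185, 0.0393]
ee_rot: [2.233, 2.196, 0.011]
force: [-4.2, 2.1, 10.5]
width: 0.171
```

```bash
python3 g.py c -22 0 38.5 88.85
```

```text
d cm [-0.05  0.09  0.08] turn 0.2 | clock 14.15 p [ 517.6 -218.5   39.3] ang 89.05 F [-4.2  2.1 10.5] w 15.7 j [-0.07  0.74]
crib xy -23.0 0.5
```

Request:
arm_command([
  {"xyz": [0,0,-0.05],"turn": 0,"jaw": 255},
  {"xyz": [0,0,-0.05],"turn": 0,"jaw": 195},
  {"xyz": [0,0,-0.05],"turn": 0,"jaw": 145},
  {"xyz": [0,0,-0.05],"turn": 0,"jaw": 145},
  {"xyz": [0,0,-0.5],"turn": 0,"jaw": 145},
])

```text
clock: 14.57
position: [0.5172, -0.2183, 0.0438]
ee_rot: [2.233, 2.197, 0.01]
force: [-0.0, 1.1, -0.6]
width: 0.401
```

Request:
arm_command([
  {"xyz": [0,0,-1],"turn": 0,"jaw": 145},
  {"xyz": [0,0,-2],"turn": 0,"jaw": 145},
  {"xyz": [0,0,-2.2],"turn": 0,"jaw": 145},
  {"xyz": [0,-0.5,-2.2],"turn": 0,"jaw": 145},
  {"xyz": [0,-1,-2.2],"turn": 0,"jaw": 145},
])

```text
clock: 14.98
position: [0.5068, -0.218, 0.0661]
ee_rot: [2.232, 2.197, 0.011]
force: [0.8, 0.9, -0.1]
width: 0.433
```

```bash
python3 g.py c -52 0 65 88.85
```

```text
d cm [-0.07 -1.83  0.09] turn 0.2 | clock 14.98 p [ 506.8 -218.    66.1] ang 89.08 F [ 0.8  0.9 -0.1] w 39.9 j [-0.09  0.72]
crib xy -33.7 0.8
```

Request:
arm_command([
  {"xyz": [0,-0.5,0.1],"turn": 0,"jaw": 145},
  {"xyz": [0,-1.0,0.1],"turn": 0,"jaw": 145},
  {"xyz": [0,-1.4,0.1],"turn": 0,"jaw": 145},
  {"xyz": [0,-1.8,0.1],"turn": 0,"jaw": 145},
  {"xyz": [0,-1.9,-0.5],"turn": 0,"jaw": 145},
])

```text
clock: 15.4
position: [0.4862, -0.2174, 0.0701]
ee_rot: [2.234, 2.198, 0.009]
force: [-1.8, 0.5, 0.1]
width: 0.438
```

Request:
arm_command([
  {"xyz": [0,0,-4],"turn": 0,"jaw": 145},
  {"xyz": [0,0,-6],"turn": 0,"jaw": 116},
  {"xyz": [0,4,-8],"turn": -7,"jaw": 116},
])

```text
clock: 15.65
position: [0.516, -0.219, 0.1502]
ee_rot: [2.108, 2.326, 0.004]
force: [-0.4, -1.0, -1.1]
width: 0.518
```

```bash
python3 look.py 9; python3 g.py 523.6 256.2 130 190.4
```

```text
top red n 503 z 42.1 rect(crib) [62.4 62.8] [35.7 46.1] 179.21 x 39.3 85.3 y 44.6 80.8
top red n 124 z 42.4 rect(crib) [ 69.7 -60.7] [15.  28.3] 92.75 x 61.9 77.8 y -75.0 -46.3
top blue n 515 z 42.0 rect(crib) [-52.3  62.9] [34.8 45.1] 179.56 x -74.8 -29.9 y 45.4 80.5
top stop (array([89.8, 46.6]), array([ 8.9, 85.9]), np.float32(90.0))
top base 971 x [-67.6  69.4] y [37.7 81.6]
side red n 218 z 44.7 rect(crib) [58.6 60.3] [31.9 37.5] 179.3 x 40.0 77.4 y 44.3 76.4
side red n 338 z 43.5 rect(crib) [ 58.3 -64.5] [36.3 37.7] 3.6 x 38.9 76.4 y -83.5 -46.4
side blue n 233 z 44.7 rect(crib) [-52.1  60.9] [30.4 46.1] 179.23 x -75.3 -29.0 y 45.9 76.3
side blue n 403 z 43.2 rect(crib) [-53.3 -65.1] [34.3 49.3] 179.72 x -78.0 -28.7 y -82.3 -48.0
side stop (array([88.9, -1.1]), array([ 10.9, 180.8]), np.float32(90.14))
side base 538 x [-33.5  26. ] y [34.9 79.3]
side base 774 x [-66.2  73.9] y [-81.6 -36.5]
d cm [47.2   4.79  2.12] turn -93.9 | clock 15.75 p [ 528.8 -218.1  153. ] ang 96.47 F [ 0.3  0.2 -0. ] w 49.9 j [-0.13  0.73]
crib xy -11.7 1.1
```

View pics/side9.png

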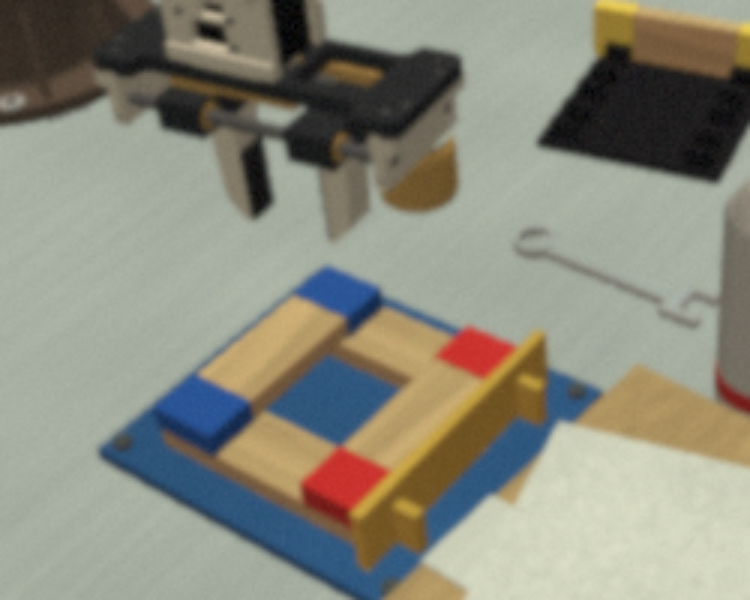

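Blue (ends at crop px (205,410) and (340,295)) and red (ends at (345,480) and (478,350)) both lie flat and square in place. Next is yellow.

Request:
arm_command([
  {"xyz": [47.2,4.8,2],"turn": -36,"jaw": 116},
  {"xyz": [47.2,4.8,2],"turn": -36,"jaw": 116},
  {"xyz": [47.2,4.8,2],"turn": -36,"jaw": 116},
  {"xyz": [47.2,4.8,2],"turn": -36,"jaw": 116},
  {"xyz": [47.2,4.8,2],"turn": -36,"jaw": 116},
])

```text
clock: 16.17
position: [0.5228, -0.0079, 0.1416]
ee_rot: [1.266, 2.855, 0.007]
force: [1.3, -0.7, 0.6]
width: 0.547
```

```bash
python3 g.py 523.6 256.2 120 190.4
```

```text
d cm [19.55 17.77  2.06] turn -58.2 | clock 16.17 p [522.8  -7.9 141.6] ang 132.17 F [ 1.3 -0.7  0.6] w 50.3 j [-0.42  0.85]
crib xy -22.0 211.2
```

Request:
arm_command([
  {"xyz": [19.5,17.8,2],"turn": -36,"jaw": 116},
  {"xyz": [19.5,17.8,2],"turn": -36,"jaw": 116},
  {"xyz": [19.5,17.8,2],"turn": -36,"jaw": 116},
  {"xyz": [19.5,17.8,2],"turn": -36,"jaw": 116},
  {"xyz": [19.5,17.8,2],"turn": -36,"jaw": 116},
])

```text
clock: 16.58
position: [0.5235, 0.1999, 0.1253]
ee_rot: [0.326, 3.105, -0.002]
force: [0.7, -0.7, -0.5]
width: 0.544
```

```bash
python3 g.py 523.6 256.2 100 190.4
```

```text
d cm [1.21 5.51 2.51] turn -22.4 | clock 16.58 p [523.5 199.9 125.3] ang 168.0 F [ 0.7 -0.7 -0.5] w 50.0 j [-0.63  1.01]
crib xy -25.4 419.0
```

Request:
arm_command([
  {"xyz": [1.2,5.5,1],"turn": -22.4,"jaw": 116},
  {"xyz": [1.2,5.5,2],"turn": -22.4,"jaw": 116},
  {"xyz": [1.2,5.5,2],"turn": -22.4,"jaw": 116},
  {"xyz": [1.2,5.5,2],"turn": -22.4,"jaw": 116},
  {"xyz": [1.2,5.5,2],"turn": -22.4,"jaw": 116},
])

```text
clock: 17.0
position: [0.5237, 0.2554, 0.1051]
ee_rot: [-0.279, 3.111, -0.009]
force: [0.3, -0.6, -0.2]
width: 0.545
```

```bash
python3 g.py 523.6 256.2 21 190.4
```

```text
d cm [0.15 0.14 8.41] turn -0.2 | clock 17.0 p [523.7 255.4 105.1] ang -169.75 F [ 0.3 -0.6 -0.2] w 50.1 j [-0.64  1.25]
crib xy -26.3 474.5
```

Request:
arm_command([
  {"xyz": [0.1,0.1,3],"turn": -0.2,"jaw": 116},
  {"xyz": [0.1,0.1,6],"turn": -0.2,"jaw": 116},
  {"xyz": [0.15,0.12,7.8],"turn": -0.2,"jaw": 116},
  {"xyz": [0.15,0.12,8.3],"turn": -0.2,"jaw": 255},
  {"xyz": [0.15,0.12,8.3],"turn": -0.2,"jaw": 255},
])

```text
clock: 17.42
position: [0.5234, 0.2543, 0.0214]
ee_rot: [-0.277, 3.112, -0.012]
force: [0.1, 0.8, 0.3]
width: 0.444
```

Request:
arm_command([
  {"xyz": [0,0,0],"turn": 0,"jaw": 255},
  {"xyz": [0,0,0],"turn": 0,"jaw": 255},
  {"xyz": [0,0,0],"turn": 0,"jaw": 255},
  {"xyz": [0,0,0],"turn": 0,"jaw": 255},
  {"xyz": [0,0,0],"turn": 0,"jaw": 255},
])

```text
clock: 17.83
position: [0.5238, 0.2571, 0.0229]
ee_rot: [-0.279, 3.11, -0.006]
force: [-1.2, 5.6, 1.3]
width: 0.171
```

```bash
python3 g.py 523.6 256.2 21 190.4
```

```text
d cm [ 0.04 -0.08  0.18] turn -0.1 | clock 17.83 p [523.8 257.1  22.9] ang -169.73 F [-1.2  5.6  1.3] w 15.8 j [-0.62  1.26]
crib xy -26.2 476.2
```

Request:
arm_command([
  {"xyz": [0,0,-1],"turn": 0,"jaw": 255},
  {"xyz": [0,0,-4],"turn": 0,"jaw": 255},
  {"xyz": [0,0,-8],"turn": 0,"jaw": 255},
  {"xyz": [0,-3,-11],"turn": 5,"jaw": 255},
  {"xyz": [0,-7,-12],"turn": 10,"jaw": 255},
])

```text
clock: 18.25
position: [0.5355, 0.1931, 0.1489]
ee_rot: [-0.011, 3.115, 0.006]
force: [1.5, -0.5, -1.0]
width: 0.168
```

```bash
python3 g.py c 1 30.5 130 178.85
```

```text
d cm [ -0.34 -38.23   1.76] turn 1.6 | clock 18.25 p [535.5 193.1 148.9] ang -179.59 F [ 1.5 -0.5 -1. ] w 15.4 j [-0.57  1.21]
crib xy -13.3 412.5
```

Request:
arm_command([
  {"xyz": [-0.3,-38.2,1],"turn": 1.6,"jaw": 255},
  {"xyz": [-0.3,-38.2,1],"turn": 1.6,"jaw": 255},
  {"xyz": [-0.3,-38.2,1],"turn": 1.6,"jaw": 255},
  {"xyz": [-0.3,-38.2,1],"turn": 1.6,"jaw": 255},
  {"xyz": [-0.3,-38.2,1],"turn": 1.6,"jaw": 255},
])

```text
clock: 18.67
position: [0.538, -0.0217, 0.1414]
ee_rot: [0.033, 3.114, 0.007]
force: [0.0, 0.5, -0.8]
width: 0.176
```

```bash
python3 g.py c 0 30.5 120 178.85
```

```text
d cm [ -0.61 -16.73   2.08] turn -0.1 | clock 18.67 p [538.  -21.7 141.4] ang 178.79 F [ 0.   0.5 -0.8] w 16.2 j [-0.22  1.6 ]
crib xy -6.5 197.7
```

Request:
arm_command([
  {"xyz": [-0.6,-16.7,1.5],"turn": 0,"jaw": 255},
  {"xyz": [-0.6,-16.7,1.5],"turn": 0,"jaw": 255},
  {"xyz": [-0.6,-16.7,1.5],"turn": 0,"jaw": 255},
  {"xyz": [-0.6,-16.7,1.5],"turn": 0,"jaw": 255},
  {"xyz": [-0.6,-16.7,1.5],"turn": 0,"jaw": 255},
])

```text
clock: 19.08
position: [0.5393, -0.1992, 0.127]
ee_rot: [0.05, 3.112, -0.002]
force: [-0.9, -0.7, -0.4]
width: 0.173
```

```bash
python3 g.py c 0 30.5 100 178.85
```

```text
d cm [-0.07  1.02  2.7 ] turn -0.7 | clock 19.08 p [ 539.3 -199.2  127. ] ang 178.18 F [-0.9 -0.7 -0.4] w 15.9 j [0.09 1.95]
crib xy -1.6 20.3
```

Request:
arm_command([
  {"xyz": [-0.1,1,1],"turn": -0.7,"jaw": 255},
  {"xyz": [-0.1,1,1.5],"turn": -0.7,"jaw": 255},
  {"xyz": [-0.1,1,1.5],"turn": -0.7,"jaw": 255},
])

```text
clock: 19.33
position: [0.5404, -0.187, 0.111]
ee_rot: [0.027, 3.114, 0.0]
force: [0.1, 0.8, -1.3]
width: 0.174
```

```bash
python3 g.py c 0 30.5 100 178.85
cat > ys.py <<'E'
from h import *
from g import O,PSI
c,s_=np.cos(PSI),np.sin(PSI)
for n in("top","side"):
    d=get_image(n); P=cloud(d);H=hsv(d)
    e=P[...,:2]*1000-O; C=np.stack([c*e[...,0]+s_*e[...,1],-s_*e[...,0]+c*e[...,1],P[...,2]*1000],-1)
    x,y,z=C[...,0],C[...,1],C[...,2]
    hh,s,v=H[...,0],H[...,1],H[...,2]
    m=(hh>18)&(hh<32)&(s>150)&(v>80)&(abs(y)<125)&(abs(x)<120)&(z>58)
    nn,L,st,ce=cv2.connectedComponentsWithStats(m.astype(np.uint8))
    for i in range(1,nn):
        if st[i,4]>30: q=C[L==i]; print(n,st[i],"z",np.percentile(q[:,2],[2,50,98]).round(1), rect(q[q[:,2]>q[:,2].max()-8]/1000),q[:,0].min().round(1),q[:,0].max().round(1))
    cv2.imwrite(f"pics/{n}y.png",d["frame"][:,:,::-1])
E
python3 ys.py
```

```text
d cm [-0.04 -0.2   1.1 ] turn 0.1 | clock 19.33 p [ 540.4 -187.   111. ] ang 178.99 F [ 0.1  0.8 -1.3] w 16.0 j [0.08 1.94]
crib xy -0.7 32.5
top [396 196  18  22 328] z [101.4 140.9 144.8] (array([21.5, 65.2]), array([0.2, 3.4]), np.float32(136.52)) 20.2 79.6
top [398 272  18  22 358] z [101.6 139.8 143.6] (array([-62.7,  32.6]), array([19. , 33.7]), np.float32(0.58)) -79.5 -45.4
side [216 219  22  30 487] z [102.7 128.7 146. ] (array([62.6, 29.9]), array([15.3, 34. ]), np.float32(2.51)) 42.5 80.4
```

View pics/sidey.png

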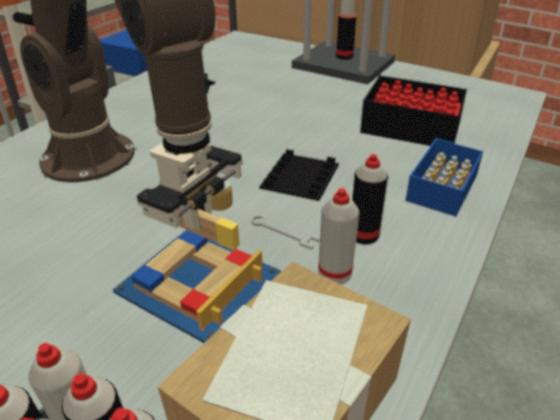

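Request:
arm_command([
  {"xyz": [-0.1,-0.15,2],"turn": 0.1,"jaw": 255},
  {"xyz": [-0.1,-0.15,4],"turn": 0.1,"jaw": 255},
  {"xyz": [-0.1,-0.15,5],"turn": 0.1,"jaw": 255},
  {"xyz": [-0.1,-0.15,5.3],"turn": 0.1,"jaw": 255},
  {"xyz": [-0.1,-0.15,5.4],"turn": 0.1,"jaw": 255},
])

```text
clock: 19.85
position: [0.5434, -0.1878, 0.0576]
ee_rot: [0.027, 3.114, 0.0]
force: [-0.6, 0.3, -1.3]
width: 0.171
```

```bash
python3 g.py c 0 30.5 54.5 178.85
```

```text
d cm [ 0.23 -0.12  0.3 ] turn 0.1 | clock 19.85 p [ 543.4 -187.8   57.6] ang 178.99 F [-0.6  0.3 -1.3] w 15.7 j [0.09 1.97]
crib xy 2.3 31.7
```

Request:
arm_command([
  {"xyz": [0.1,-0.1,0.1],"turn": 0,"jaw": 255},
  {"xyz": [0.1,-0.1,0.2],"turn": 0,"jaw": 255},
  {"xyz": [0.1,-0.1,0.2],"turn": 0,"jaw": 255},
])

```text
clock: 20.1
position: [0.5434, -0.1888, 0.0568]
ee_rot: [0.027, 3.112, 0.0]
force: [0.3, 1.9, 3.6]
width: 0.175
```

Request:
arm_command([
  {"xyz": [0,0,0.1],"turn": 0,"jaw": 255},
  {"xyz": [0,0,0.1],"turn": 0,"jaw": 255},
])

```text
clock: 20.27
position: [0.5434, -0.1888, 0.0568]
ee_rot: [0.028, 3.112, 0.0]
force: [-2.4, 1.6, 6.4]
width: 0.173
```

Request:
arm_command([
  {"xyz": [0,0,-0.02],"turn": 0,"jaw": 205},
  {"xyz": [0,0,-0.02],"turn": 0,"jaw": 200},
  {"xyz": [0,0,-0.02],"turn": 0,"jaw": 180},
  {"xyz": [0,0,-0.02],"turn": 0,"jaw": 145},
  {"xyz": [0,0,-0.02],"turn": 0,"jaw": 145},
])

```text
clock: 20.68
position: [0.5435, -0.1889, 0.057]
ee_rot: [0.027, 3.111, 0.0]
force: [-0.1, -0.2, -0.5]
width: 0.383
```

```bash
python3 g.py c 0 0 80.5 178.85;python3 ys.py
```

```text
d cm [ 0.17 -3.07 -2.35] turn 0.1 | clock 20.68 p [ 543.5 -188.9   57. ] ang 178.99 F [-0.1 -0.2 -0.5] w 35.2 j [0.1  1.97]
crib xy 2.3 30.7
top [393 200  14  22 274] z [60.1 86.5 90.9] (array([23.7, 63.5]), array([0., 0.]), np.float32(0.0)) 23.7 82.7
top [394 272  15  21 292] z [60.1 86.5 90. ] (array([-59.8,  30.7]), array([18.7, 34.1]), np.float32(0.6)) -76.9 -42.2
side [219 245  21  24 362] z [58.8 79.9 91. ] (array([65.4, 28.3]), array([15.4, 34.4]), np.float32(1.54)) 45.2 83.3
```

View pics/sidey.png

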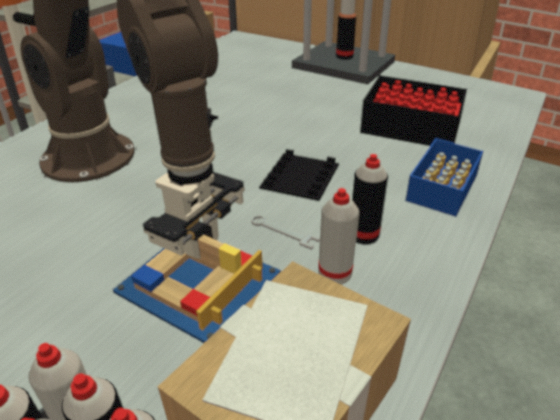

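Yellow stands level across red and blue (end at px (230,258)). Now I'll tip it toward −y.

Request:
arm_command([
  {"xyz": [0,0,-1],"turn": 0,"jaw": 145},
  {"xyz": [0,0,-2],"turn": 0,"jaw": 145},
  {"xyz": [0,0,-2.4],"turn": 0,"jaw": 145},
  {"xyz": [0,-0.5,-2.4],"turn": 0,"jaw": 145},
  {"xyz": [0,-1,-2.4],"turn": 0,"jaw": 145},
])

```text
clock: 21.2
position: [0.5429, -0.199, 0.0816]
ee_rot: [0.026, 3.11, -0.0]
force: [-0.1, -0.3, -0.6]
width: 0.433
```

```bash
python3 g.py c 0 0 81 178.85
```

```text
d cm [ 0.21 -2.05  0.05] turn 0.2 | clock 21.2 p [ 542.9 -199.    81.6] ang 179.03 F [-0.1 -0.3 -0.6] w 39.8 j [0.11 1.98]
crib xy 2.0 20.5
```

Request:
arm_command([
  {"xyz": [0,-0.5,0.1],"turn": 0,"jaw": 145},
  {"xyz": [0,-1.0,0.1],"turn": 0,"jaw": 145},
  {"xyz": [0,-1.4,0.1],"turn": 0,"jaw": 145},
  {"xyz": [0,-1.9,0.1],"turn": 0,"jaw": 145},
  {"xyz": [0,-2.1,-0.5],"turn": 0,"jaw": 145},
])

```text
clock: 21.62
position: [0.5415, -0.2209, 0.0856]
ee_rot: [0.028, 3.112, 0.0]
force: [0.9, 0.5, 0.4]
width: 0.432
```

Request:
arm_command([
  {"xyz": [0,0,-3],"turn": 0,"jaw": 145},
  {"xyz": [0,0,-6],"turn": 0,"jaw": 145},
  {"xyz": [4,0,-7],"turn": 0,"jaw": 180},
  {"xyz": [8,0,-7],"turn": 0,"jaw": 220},
  {"xyz": [12,0,-7],"turn": 0,"jaw": 255},
])

```text
clock: 22.03
position: [0.4189, -0.219, 0.1531]
ee_rot: [0.027, 3.11, -0.001]
force: [-1.1, -0.2, -0.5]
width: 0.263
```

```bash
python3 look.py 10; python3 g.py c -110 0 100 178.85
```

```text
top red n 499 z 42.2 rect(crib) [62.1 62.4] [37.3 45.6] 1.16 x 39.3 85.3 y 43.3 80.8
top red n 464 z 42.3 rect(crib) [ 62.6 -63.3] [35.3 45.5] 0.05 x 39.8 85.3 y -81.0 -45.7
top blue n 518 z 42.0 rect(crib) [-52.3  63. ] [35.4 45.4] 179.28 x -74.8 -29.8 y 45.0 80.8
top blue n 491 z 42.2 rect(crib) [-52.4 -63. ] [36.3 44.8] 0.86 x -75.1 -29.8 y -81.5 -45.2
top yel n 498 z 58.1 rect(crib) [64.7  0.2] [34.1 48.8] 91.05 x 47.4 81.5 y -24.4 24.5
top yel n 560 z 57.9 rect(crib) [-60.   0.] [35.2 48.5] 90.19 x -77.6 -42.3 y -24.2 24.2
top stop (array([86.6,  0.2]), array([ 15.1, 179.5]), np.float32(89.93))
top base 976 x [-69.1  70.9] y [37.4 81.6]
top base 937 x [-27.7  40.3] y [-78.9 -34.3]
side red n 220 z 44.7 rect(crib) [57.7 61.3] [33.3 37.6] 178.99 x 39.0 76.4 y 44.4 78.1
side red n 346 z 43.8 rect(crib) [ 57.5 -63.7] [36.9 37.4] 87.27 x 39.4 75.8 y -82.7 -44.2
side blue n 236 z 44.4 rect(crib) [-52.  62.] [32.5 45.8] 1.23 x -74.8 -29.0 y 45.5 78.5
side blue n 404 z 43.3 rect(crib) [-53.2 -65. ] [35.2 50.1] 0.43 x -78.2 -28.2 y -82.7 -47.3
side yel n 284 z 60.0 rect(crib) [-59.   -2.3] [33.5 45. ] 90.21 x -75.7 -42.3 y -24.8 20.2
side yel n 410 z 59.8 rect(crib) [64.5 -1.1] [34.9 47.4] 90.07 x 47.1 82.0 y -24.8 22.5
side stop (array([86.7, -0.9]), array([ 15.7, 180.7]), np.float32(90.81))
side base 322 x [-32.   26.3] y [47.9 79.8]
side base 766 x [-66.4  72.2] y [-81.5 -36.1]
d cm [-1.72  0.15  5.2 ] turn -0.1 | clock 22.13 p [ 412.  -218.5  151.6] ang 178.73 F [ 1.7  0.1 -0.1] w 16.3 j [0.17 2.04]
crib xy -128.5 -1.6
```

View pics/side10.png

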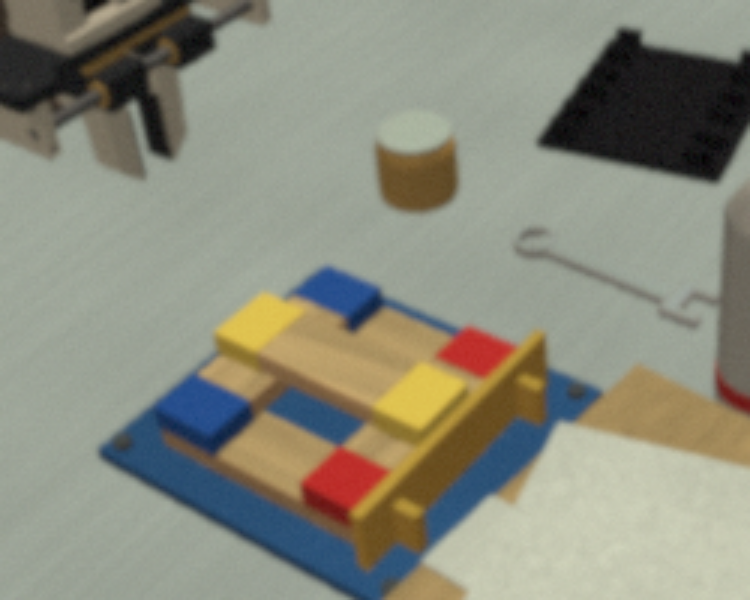

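View pics/top10.png

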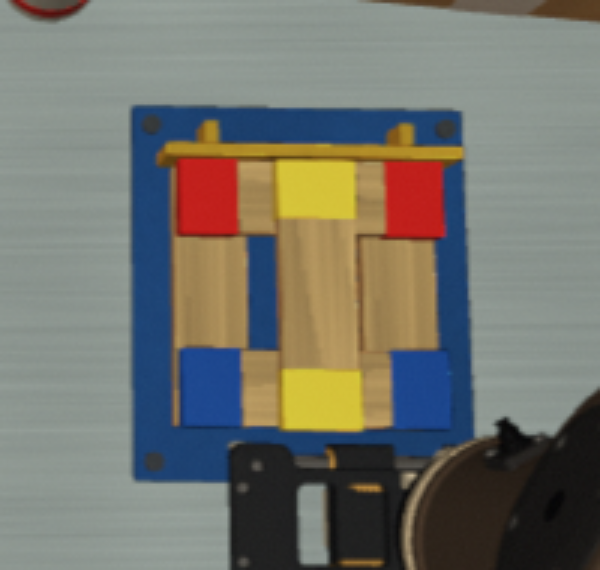

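Yellow lies flat and central, at about x=2 (end edge at top-crop row 160, stop at row 152), leaving a gap of roughly 3 mm. I'll push its near end (row 430) with closed fingers.

Request:
arm_command([
  {"xyz": [-1,0.1,4],"turn": 0,"jaw": 255},
  {"xyz": [-1,0.1,7],"turn": 0,"jaw": 255},
  {"xyz": [-1,0.1,9],"turn": 0,"jaw": 255},
  {"xyz": [-1,0.1,9.8],"turn": 0,"jaw": 255},
  {"xyz": [-1,0.1,10],"turn": 0,"jaw": 255},
])

```text
clock: 22.55
position: [0.4237, -0.2173, 0.0508]
ee_rot: [0.035, 3.12, 0.005]
force: [0.2, 0.0, 0.3]
width: 0.009
```

```bash
python3 g.py c -90 0 49 178.85
```

```text
d cm [-2.68  0.02  0.24] turn -0.1 | clock 22.55 p [ 423.7 -217.3   50.8] ang 178.73 F [0.2 0.  0.3] w 0.8 j [0.21 2.1 ]
crib xy -116.8 -0.1
```

Request:
arm_command([
  {"xyz": [-1,0,0.2],"turn": -0.1,"jaw": 255},
  {"xyz": [-1.7,0,0.2],"turn": -0.1,"jaw": 255},
  {"xyz": [-2.3,0,0.2],"turn": -0.1,"jaw": 255},
  {"xyz": [-2.6,0,0.2],"turn": -0.1,"jaw": 255},
  {"xyz": [-2.7,0,0.2],"turn": -0.1,"jaw": 255},
])

```text
clock: 22.97
position: [0.4523, -0.218, 0.0501]
ee_rot: [0.031, 3.119, 0.004]
force: [0.1, -0.1, 0.0]
width: 0.005
```

```bash
python3 g.py c -86.4 0 49 178.85
```

```text
d cm [-0.18  0.02  0.12] turn 0.0 | clock 22.97 p [ 452.3 -218.    50.1] ang 178.87 F [ 0.1 -0.1  0. ] w 0.5 j [0.19 2.09]
crib xy -88.3 -0.2
```

Request:
arm_command([
  {"xyz": [-0.1,0,0.1],"turn": 0,"jaw": 255},
  {"xyz": [-0.15,0,0.1],"turn": 0,"jaw": 255},
  {"xyz": [-0.15,0,0.1],"turn": 0,"jaw": 255},
])

```text
clock: 23.22
position: [0.4537, -0.218, 0.0492]
ee_rot: [0.031, 3.118, 0.004]
force: [0.0, 0.4, -0.2]
width: 0.007
```

Request:
arm_command([
  {"xyz": [-0.08,0,0],"turn": 0,"jaw": 255},
  {"xyz": [-0.08,0,0],"turn": 0,"jaw": 255},
])

```text
clock: 23.38
position: [0.4544, -0.218, 0.0493]
ee_rot: [0.031, 3.119, 0.004]
force: [-1.0, 0.4, 0.5]
width: 0.008
```

```bash
python3 g.py c -85.4 0 49 178.85; python3 look.py 11 | grep -E "yel|stop"
```

```text
d cm [-0.07  0.02  0.03] turn 0.0 | clock 23.38 p [ 454.4 -218.    49.3] ang 178.86 F [-1.   0.4  0.5] w 0.8 j [0.19 2.09]
crib xy -86.1 -0.2
top yel n 475 z 58.1 rect(crib) [65.5  0.7] [31.9 47.8] 91.07 x 49.2 81.9 y -22.9 24.5
top yel n 133 z 57.9 rect(crib) [-44.9   1. ] [12.3 46.4] 92.0 x -51.8 -39.3 y -22.0 24.1
top stop (array([86.6,  0. ]), array([ 15.1, 178.6]), np.float32(89.93))
side yel n 296 z 60.2 rect(crib) [-58.9  -3.1] [35.1 47.3] 93.84 x -76.5 -41.0 y -25.9 21.1
side yel n 360 z 60.2 rect(crib) [65.6 -1.3] [32.8 47.9] 89.62 x 49.1 82.0 y -25.2 22.6
side stop (array([86.5, -1.5]), array([ 15.1, 180.1]), np.float32(90.39))
```

Request:
arm_command([
  {"xyz": [-0.08,0,0],"turn": 0,"jaw": 255},
  {"xyz": [-0.08,0,0],"turn": 0,"jaw": 255},
])

```text
clock: 23.65
position: [0.4552, -0.218, 0.0493]
ee_rot: [0.031, 3.119, 0.004]
force: [-0.7, -0.5, -0.1]
width: 0.006
```

Request:
arm_command([
  {"xyz": [-0.08,0,0],"turn": 0,"jaw": 255},
  {"xyz": [-0.08,0,0],"turn": 0,"jaw": 255},
])

```text
clock: 23.82
position: [0.4553, -0.218, 0.0492]
ee_rot: [0.031, 3.12, 0.005]
force: [-3.6, -0.3, 2.8]
width: 0.006
```

Force builds to 3.6 N with no further travel, so yellow is against the stop. Backing off.

Request:
arm_command([
  {"xyz": [0.5,0,0],"turn": 0,"jaw": 255},
  {"xyz": [2,0,0],"turn": 0,"jaw": 255},
  {"xyz": [5,0,-3],"turn": 0,"jaw": 255},
  {"xyz": [7,0,-7],"turn": 0,"jaw": 255},
  {"xyz": [8,0,-11],"turn": 0,"jaw": 255},
])

```text
clock: 24.23
position: [0.3701, -0.2162, 0.154]
ee_rot: [0.033, 3.124, 0.007]
force: [1.0, -0.5, 0.2]
width: 0.004
```

Request:
arm_command([
  {"xyz": [0,3,-4],"turn": 0,"jaw": 255},
  {"xyz": [0,7,-6],"turn": 0,"jaw": 255},
  {"xyz": [0,11,-6],"turn": 0,"jaw": 255},
  {"xyz": [0,14,-6],"turn": 0,"jaw": 255},
  {"xyz": [0,14,-6],"turn": 0,"jaw": 255},
])

```text
clock: 24.65
position: [0.3725, -0.0703, 0.2156]
ee_rot: [0.022, 3.122, 0.011]
force: [-1.0, -0.8, -0.9]
width: 0.007
```

```bash
python3 look.py 12
python3 - <<'E'
from h import *
d=get_image("top");cv2.imwrite("pics/topend.png",d["frame"][:,:,::-1]);P=cloud(d);x,y,z=P[...,0],P[...,1],P[...,2]
for lo,hi,nm in((.045,.07,'tin'),(.15,.21,'can'),(.015,.035,'cap')):
    q=(z>lo)&(z<hi)&(x>.38)&(x<.85)&(y>-.1)&(y<.1)
    nn,L,st,ce=cv2.connectedComponentsWithStats(q.astype(np.uint8))
    for i in range(1,nn):
        if st[i,4]>60: print(nm,rect(P[L==i]))
print(observe()["clock"],observe()["dq"].round(3))
E
```

```text
top red n 498 z 42.2 rect(crib) [62.7 62.9] [35.8 46.1] 179.29 x 39.6 85.5 y 44.7 80.9
top red n 467 z 42.3 rect(crib) [ 62.2 -63.1] [35.5 46. ] 179.52 x 39.1 85.1 y -80.9 -45.2
top blue n 514 z 42.2 rect(crib) [-52.4  62.9] [35.7 44.8] 0.16 x -74.8 -29.9 y 45.1 80.7
top blue n 492 z 42.1 rect(crib) [-52.5 -63.8] [35.3 44.8] 0.45 x -75.0 -30.0 y -81.6 -46.2
top yel n 445 z 58.1 rect(crib) [66.6  0.9] [31.3 47.4] 90.71 x 50.6 82.0 y -22.9 24.8
top yel n 574 z 57.9 rect(crib) [-56.6   0.5] [35.1 47.8] 90.65 x -74.4 -38.8 y -23.4 24.2
top stop (array([86.6, -0.3]), array([ 15.2, 179.1]), np.float32(89.76))
top base 943 x [-27.5  71. ] y [37.5 81.5]
top base 934 x [-27.7  40.2] y [-79.1 -34.2]
side red n 220 z 44.7 rect(crib) [58.4 60.9] [32.5 37.5] 178.6 x 39.4 77.1 y 44.6 77.5
side red n 342 z 43.5 rect(crib) [ 57.6 -64.5] [35.1 36.6] 90.15 x 40.0 75.1 y -82.8 -46.2
side blue n 238 z 44.3 rect(crib) [-51.4  61.6] [31.2 46.9] 177.99 x -75.0 -28.5 y 45.6 77.5
side blue n 399 z 43.3 rect(crib) [-53.5 -64.9] [34.9 48.9] 0.8 x -77.8 -28.9 y -82.6 -47.3
side yel n 295 z 60.2 rect(crib) [-56.
[... 207 characters left out ...]
(90.37))
side base 325 x [-32.2  26.8] y [48.7 78.8]
side base 769 x [-65.6  71.9] y [-81.3 -36.2]
tin (array([737.8, -60.1]), array([25.9, 63.1]), np.float32(71.87))
tin (array([738.1,  63.5]), array([25.1, 62.7]), np.float32(103.12))
tin (array([431.8,   6. ]), array([54.5, 55.5]), np.float32(179.77))
can (array([756.5,  67.6]), array([60.4, 60.8]), np.float32(85.53))
can (array([756.5, -66.4]), array([60.7, 62. ]), np.float32(75.38))
cap (array([737.9, -60.5]), array([26.9, 64. ]), np.float32(73.04))
cap (array([737.8,  65.8]), array([25.4, 63.1]), np.float32(97.46))
cap (array([717.4,  16.7]), array([15.5, 17.2]), np.float32(85.83))
24.8 [ 0.023  0.012  0.025 -0.004  0.002  0.003  0.003]
```

View pics/topend.png

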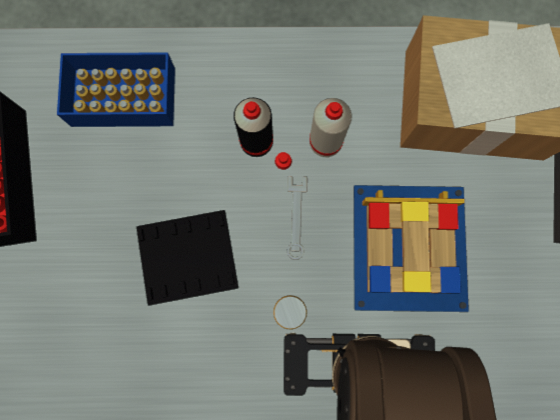

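View pics/side12.png

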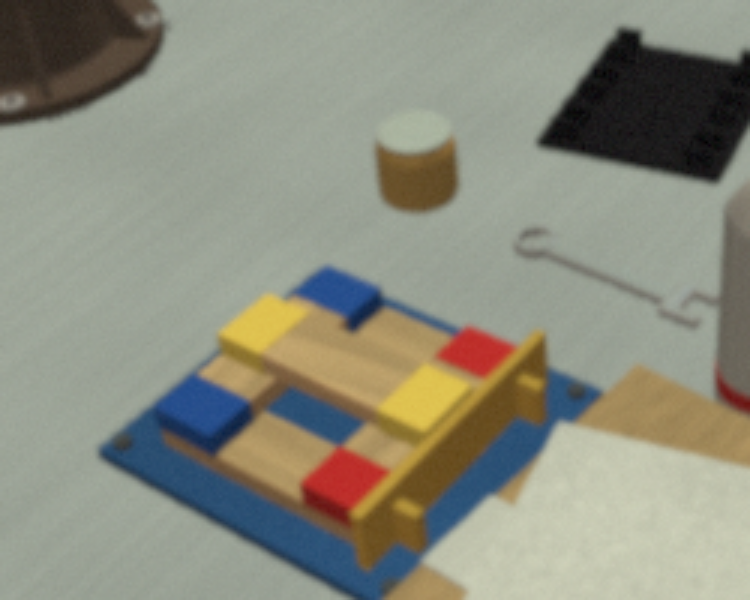

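The crib (px (360–466, 187–310)) is complete and square, and the tin, cans, cap and wrench are where they started. The gripper hangs clear at (370,370).

```bash
python3 -c "
from cell import sign_off
print(sign_off())"
```

```text
the job is handed in; nothing more can be done
None
```

The crib is finished and I handed the job in about 25 s into the 72 s allowed. The sign-off gives no verdict, so the figures below are my own last camera and force readings.

I stood each slat on edge in place and tipped it over with a fingertip. I then pushed red and yellow up to the stop.

| Slat | Last measured position in the crib frame (mm) | Contact with the stop |
|---|---|---|
| Red | x ≈ 62.5, y ≈ 0 | Touching, about 4 N when pushed |
| Blue | x ≈ −52.4, y ≈ 0 | Not needed |
| Yellow | x ≈ 5.3, y ≈ 0.5 | Touching, about 4 N when pushed |

- **Flat and square:** slat tops read 42 mm for red and blue and 58 mm for yellow, with angles within about 1° in the top view. The base slats show no visible shift, though by then their near ends were covered.
- **Bystanders:** the tin, cans and cap read within about 1.5 mm of where they started. I checked the wrench only by eye, and it looks unmoved.
- **Disagreements:** the side camera reads heights about 2 mm higher and x up to about 5 mm lower on partly hidden ends. I relied on the top view and the contact forces instead. My crib frame was measured from images and may be off by about 1 mm.

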